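# Change over the tube rotator

## Task

The mixing run is over: unclip every finished tube from the tube rotator and lay it flat in the white tray. Then lift each thawed tube off the revolving tray and push it down into a free pair of spring clips on the rotator, the middle of the tube midway between its two clips, until it snaps fully home at both ends. When all of them are in, turn the rotator's speed dial clockwise to its stop, and do not knock over the timer.

Things in the scene. Friction and masses are not known exactly. Their poses are not given: they have to be found in the camera images.
- rotator: fixed tube rotator, 305 mm long (y), 120 mm deep (x), parked level. Origin on the worktop under the middle of its clip frame. Four tube places 50 mm apart along y; a tube lies in one along the rotator's x, either way round. Two rails (tops 60 mm high, 40 mm gap between them) carry the clips. At y = 112 to 178 mm the white drive housing, 80 mm high, dial on top; at the other end a post 72 mm high
- slot_1 (a point): tube place 1, at the post end: where _mid of a fully seated tube lies, 72 mm above the worktop, midway between the place's two open-topped C-shaped spring clips (9 mm wide, 26 mm either side along x). Their mouths are 10 mm wide: a tube laid on top rests 14 mm too high; pushed straight down with about 8 N it spreads the lips and snaps into its seat; about the same pull frees it
- slot_2 (a point): tube place 2, like place 1; place 4 is next to the drive housing
- slot_3 (a point): tube place 3, like place 1; place 4 is next to the drive housing
- slot_4 (a point): tube place 4, like place 1; place 4 is next to the drive housing
- dial (a joint): speed dial on the drive housing: 0 = off, grows as it is turned clockwise seen from above, to its stop at 1.5 rad; stays where it is left (friction 0.03 N m)
- dial_grip (a point): on the dial's axis, 117 mm above the worktop, 31 mm above the dial's base and 7 mm under its top. The dial's grip is an upright bar 14 mm thick, 32 mm long and 32 mm high, which at 0 rad lies along the rotator's x and turns with the dial
- turntable: revolving thawing tray: fixed foot, origin on the worktop under the spindle; aluminium disc 220 mm across, top 24 mm high, spins freely at the least touch; knob 48 mm high in the middle. Four places like the sides of a square, each two white V rests (28 mm either side of its middle): a tube lies level in them, axis 72 mm from the spindle and 44 mm above the worktop, clear space under its middle
- thawed_1: capped conical plastic tube, 115 mm long over its cap; straight body 15.6 mm across from 22 to 96 mm from the tip, cap 20 mm across from 96 mm to the end. Origin at the tip on the tube's axis, z along the axis towards the cap; 22 g. A thawed tube: lies on the revolving tray at the start, and may be absent
- thawed_1_mid (a point): point on the axis of the tube, 58 mm from its tip: the place to grip (15.6 mm wide) and the middle of the part that goes into the clips
- thawed_2: capped conical plastic tube, 115 mm long over its cap; straight body 15.6 mm across from 22 to 96 mm from the tip, cap 20 mm across from 96 mm to the end. Origin at the tip on the tube's axis, z along the axis towards the cap; 22 g. A thawed tube: lies on the revolving tray at the start, and may be absent
- thawed_2_mid (a point): point on the axis of the tube, 58 mm from its tip: the place to grip (15.6 mm wide) and the middle of the part that goes into the clips
- thawed_3: capped conical plastic tube, 115 mm long over its cap; straight body 15.6 mm across from 22 to 96 mm from the tip, cap 20 mm across from 96 mm to the end. Origin at the tip on the tube's axis, z along the axis towards the cap; 22 g. A thawed tube: lies on the revolving tray at the start, and may be absent
- thawed_3_mid (a point): point on the axis of the tube, 58 mm from its tip: the place to grip (15.6 mm wide) and the middle of the part that goes into the clips
- thawed_4: capped conical plastic tube, 115 mm long over its cap; straight body 15.6 mm across from 22 to 96 mm from the tip, cap 20 mm across from 96 mm to the end. Origin at the tip on the tube's axis, z along the axis towards the cap; 22 g. A thawed tube: lies on the revolving tray at the start, and may be absent
- thawed_4_mid (a point): point on the axis of the tube, 58 mm from its tip: the place to grip (15.6 mm wide) and the middle of the part that goes into the clips
- mixed_1: capped conical plastic tube, 115 mm long over its cap; straight body 15.6 mm across from 22 to 96 mm from the tip, cap 20 mm across from 96 mm to the end. Origin at the tip on the tube's axis, z along the axis towards the cap; 22 g. A finished tube: clipped in the rotator at the start, and may be absent
- mixed_1_mid (a point): point on the axis of the tube, 58 mm from its tip: the place to grip (15.6 mm wide) and the middle of the part that goes into the clips
- mixed_2: capped conical plastic tube, 115 mm long over its cap; straight body 15.6 mm across from 22 to 96 mm from the tip, cap 20 mm across from 96 mm to the end. Origin at the tip on the tube's axis, z along the axis towards the cap; 22 g. A finished tube: clipped in the rotator at the start, and may be absent
- mixed_2_mid (a point): point on the axis of the tube, 58 mm from its tip: the place to grip (15.6 mm wide) and the middle of the part that goes into the clips
- mixed_3: capped conical plastic tube, 115 mm long over its cap; straight body 15.6 mm across from 22 to 96 mm from the tip, cap 20 mm across from 96 mm to the end. Origin at the tip on the tube's axis, z along the axis towards the cap; 22 g. A finished tube: clipped in the rotator at the start, and may be absent
- mixed_3_mid (a point): point on the axis of the tube, 58 mm from its tip: the place to grip (15.6 mm wide) and the middle of the part that goes into the clips
- lab_tray: loose shallow white tray, 220 mm (its x) by 150 mm (its y), walls 22 mm high and 3 mm thick, floor 3 mm above the worktop. Origin under its centre
- timer: bench timer, 38 x 62 x 58 mm high, a bystander. Origin under its centre

How it is judged (in metres and radians):
On the way, in this order (a step that is already met when the one before it is completed fails the run):
1. every finished tube lies flat in the white tray (x of mixed_1_mid in the frame of lab_tray between -0.105 and 0.105 m and y of mixed_1_mid in the frame of lab_tray between -0.07 and 0.07 m and z of each of mixed_1_mid, mixed_2_mid, mixed_3_mid in the frame of lab_tray below 0.025 m and angle between mixed_1's own z axis and vertical between 1.35 and 1.8 rad and x of mixed_2_mid in the frame of lab_tray between -0.105 and 0.105 m and y of mixed_2_mid in the frame of lab_tray between -0.07 and 0.07 m and angle between mixed_2's own z axis and vertical between 1.35 and 1.8 rad and x of mixed_3_mid in the frame of lab_tray between -0.105 and 0.105 m and y of mixed_3_mid in the frame of lab_tray between -0.07 and 0.07 m and angle between mixed_3's own z axis and vertical between 1.35 and 1.8 rad), for 0.2 s.
2. every thawed tube is snapped home in the rotator's clips ((distance between thawed_1_mid and slot_1 below 0.008 m or distance between thawed_1_mid and slot_2 below 0.008 m or distance between thawed_1_mid and slot_3 below 0.008 m or distance between thawed_1_mid and slot_4 below 0.008 m) and angle between the z axis of each of thawed_1, thawed_2, thawed_3, thawed_4 and the x axis of rotator, either way round below 0.08 rad and (distance between thawed_2_mid and slot_1 below 0.008 m or distance between thawed_2_mid and slot_2 below 0.008 m or distance between thawed_2_mid and slot_3 below 0.008 m or distance between thawed_2_mid and slot_4 below 0.008 m) and (distance between thawed_3_mid and slot_1 below 0.008 m or distance between thawed_3_mid and slot_2 below 0.008 m or distance between thawed_3_mid and slot_3 below 0.008 m or distance between thawed_3_mid and slot_4 below 0.008 m) and (distance between thawed_4_mid and slot_1 below 0.008 m or distance between thawed_4_mid and slot_2 below 0.008 m or distance between thawed_4_mid and slot_3 below 0.008 m or distance between thawed_4_mid and slot_4 below 0.008 m)), for 0.2 s.
3. the speed dial is turned on to its stop (value of joint dial above 1.3 rad), for 0.2 s.
At the end, for the whole second after the job is handed in: Every thawed tube present is snapped down in a clip place (its middle within 8 mm of the place's point and its axis within 0.08 rad of the rotator's x), every finished tube present lies flat inside the white tray, all at rest, and the dial stands at 1.3 rad or more (all of step 1 and all of step 2 and value of joint dial above 1.3 rad and linear speed of each of thawed_1, thawed_2, thawed_3, thawed_4, mixed_1, mixed_2, mixed_3 below 0.03 m/s); the robot touches nothing.
It fails at once if the timer is knocked over (angle between timer's own z axis and vertical above 0.6 rad).
Of thawed_1, thawed_2, thawed_3, thawed_4 only 3 to 4 are there at a start; the rules pass over those that are not, and their reading is None.
Of mixed_1, mixed_2, mixed_3 only 2 to 2 are there at a start; the rules pass over those that are not, and their reading is None.
At some moment in a run one of lab_tray may be knocked a few centimetres aside while the robot is not near it.
Once in a run the grip may slacken for a moment while it holds something.
It also fails if it takes over 210 s, if anything falls off the work surface, if the arm or the gripper's body presses on something with over 40 N, if the wrist force passes 120 N, or if a joint passes its speed limit or range.

## Robot

A 7-joint arm with a two-finger parallel gripper is mounted at the origin on a cart in front of the work surface, level with it; the furniture and walls round the work are solid. World frame = base frame: x ahead of the robot, y to its left, z up, the work surface at z = 0. Lengths are in m, angles in degrees, forces in N, time in s.
With the tool pointing down it reaches from about 0.425 to 0.825 m from the base axis. Payload 3.6 kg.
Tool frame: the origin (TCP) lies between the finger pads; the fingertips stand 22 mm ahead of it and the grasp point (between the pads) lies 3 mm ahead of it (robot.tips_ahead is the distance from the TCP to the fingertips, in m); z points along the fingers, y is the line along which they close (so a half turn about z gives the same grasp; the last joint's range is limited). The gripper opens to 85 mm and grips with 20 to 120 N. Pads are 22 mm wide; open, the fingers measure 114 mm over their backs; the gripper's body (76 mm by 85 mm) begins 54 mm behind the grasp point. The pads swing forward as they close: fully open they stand 13 mm farther back than shut.
Start: joints at [67.122, 35.231, -0.722, 81.555, 0.464, 63.22, -2.315], TCP at [0.237, -0.605, 0.253] pointing down, gripper open.
Joint ranges: [-178.69, 178.69], [-17.37, 117.87], [-77.05, 75.6], [15.02, 138.74], [-78.02, 258.01], [0.78, 113.62], [-162.83, 162.83]. Speed limits (degrees/s): [159.86, 159.86, 180, 180, 180, 180, 180].

## Interface

Orientations are given as [roll, pitch, yaw] about the fixed x, y, z axes, in that order (R = Rz(yaw) Ry(pitch) Rx(roll)).
In Python, from station import robot gives the robot as it stands.
- The arm moves only by the shell command python3 nudge.py 'ROWS'. ROWS is a JSON list of rows, 1 to 10 of them, each of 5 numbers: the finger opening in m, then dx, dy, dz in m, then a turn about the tool's z in degrees; each row is the pose to reach, as a shift and turn from the pose commanded when the command began, along the tool's axes at that moment; what a row does not reach only later rows make up. A row lasts 1/12 s, in which the tool goes at most 0.0417 m and 7.16 degrees, less where a joint would pass 70% of its speed; a pose out of reach is approached as far as the arm can. The fingers move at their own pace and stop on an object; the grip force is fixed at half the most. Time passes only in rows, so rows that do not move let the fingers close. It prints the time, the measured TCP pose, the force, the opening and the grip force at its end.
- robot.sense(): the state, without advancing time (a new reading comes with each control period).
- robot.capture(name): name is "scene" or "top" or "wrist"; returns the picture (384x512x3 uint8, red, green, blue); there is no depth.
- robot.camera_info(name): a dict with "fov_y" (degrees; the focal length in pixels is half the picture's height over the tangent of half this angle, whatever the lens; pixels are square), "cx", "cy" (the principal point, pixels), "k1" (the pictures are not rectified: a ray, as slopes to the right and down, at radius r is drawn at 1 + k1 r^2 times it, then the intrinsics apply), "R" (3x3) and "t" (3): a world point X has camera coordinates R X + t. Camera axes: x right, y down, z forward; pixel columns grow to the right and rows downward; lengths in m; the calibration is good to about 2 mm. A picture is of the moment at which its call begins: read the wrist's pose just before it. camera_info takes no time and is no camera call; for the wrist camera it gives the pose at the moment of the call.
- robot.hand_in(): hands the job in; it is judged then, once.
The state is a dict: "t": time; "joints": joint angles; "qvel": joint speeds; "joint_torque": joint torques, N m; "tool_pos": TCP position; "tool_rot": TCP orientation; "force": force on the tool from outside, world axes, zero at the start; "wrist_torque": the same for the moment, N m; "grip_width": finger opening in m; "grip_force": force on a finger pad.
Only numpy, scipy, OpenCV 4.12 (cv2) and the standard library are available. Lean on these libraries where they do the work, as an engineer would, in place of code of your own. Each camera call takes 0.05 s, during which the arm holds its last target. There are 200 camera calls.

## Working session

There is one attempt and no reset: what is moved stays moved. The work goes in short steps, Python scripts to look and compute and a shell command to move; the robot and the scene stay as the last step left them, time stands still between calls to the robot, and variables do not carry over. Pictures are saved under pics/ and viewed, at most 14 in all, crops included, and the job is handed in when it is done.

```bash
ls; mkdir -p pics; python3 - <<'E'
from station import robot
import cv2
s=robot.sense();print(s['t'],s['tool_pos'],s['tool_rot'],s['grip_width'])
for n in("scene","top"):
    im=robot.capture(n);cv2.imwrite(f'pics/{n}0.png',cv2.cvtColor(im,cv2.COLOR_RGB2BGR));c=robot.camera_info(n);print(n,c)
E
```

```text
nudge.py
pics
station.py
0.0 [ 0.23647302 -0.60467541  0.25211768] [-1.79848707e+02  3.49757829e-03  2.13626831e+01] 0.08558516011598793
scene {'fov_y': 53.578393430431, 'cx': 253.6968208282047, 'cy': 188.27682744132488, 'k1': -0.10875732185364698, 'R': array([[ 0.20224517, -0.97924563,  0.01322467],
       [-0.85866425, -0.18380272, -0.47844776],
       [ 0.4709486 ,  0.0854082 , -0.87801643]]), 't': array([-0.07603257,  0.51819463,  1.03755737])}
top {'fov_y': 43.29050361872102, 'cx': 254.28775558081966, 'cy': 194.60549411350962, 'k1': -0.07760566346576134, 'R': array([[-0.02416129, -0.99964469,  0.01125716],
       [-0.99676013,  0.0232244 , -0.07700568],
       [ 0.07671688, -0.01308124, -0.9969671 ]]), 't': array([0.02965021, 0.54719972, 1.39924585])}
```
View pics/top0.png

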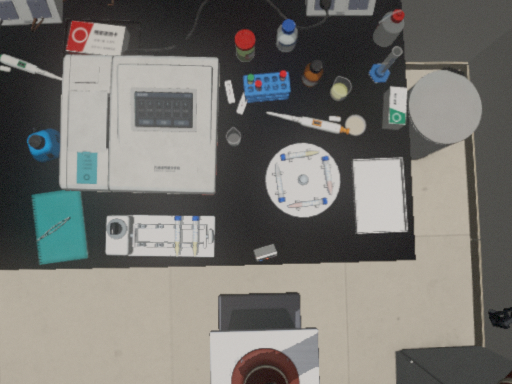

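View pics/scene0.png

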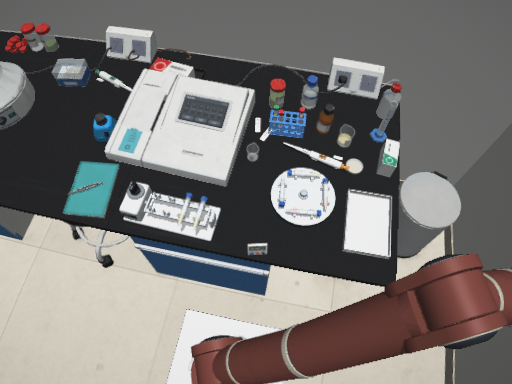

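```bash
cat > h.py <<'E'
import numpy as np,cv2
from station import robot
from scipy.optimize import least_squares
def K(c):
    f=192/np.tan(np.radians(c['fov_y'])/2)
    return np.array([[f,0,c['cx']],[0,f,c['cy']],[0,0,1.]]),np.array([c['k1'],0,0,0,0.])
def proj(c,X):
    k,d=K(c);return cv2.projectPoints(np.atleast_2d(np.float64(X)),cv2.Rodrigues(c['R'])[0],c['t'],k,d)[0][:,0]
def atz(c,px,z):
    k,d=K(c);n=cv2.undistortPoints(np.float64(px).reshape(-1,1,2),k,d)[:,0]
    r=np.c_[n,np.ones(len(n))]@c['R'];o=-c['R'].T@c['t']
    return o+r*((z-o[2])/r[:,2])[:,None]
def tri(cs,pxs):
    X0=atz(cs[0],pxs[0],.05)[0]
    r=least_squares(lambda X:np.concatenate([proj(c,X)[0]-p for c,p in zip(cs,pxs)]),X0)
    return r.x,np.abs(r.fun).max()
def cam(n):
    c=robot.camera_info(n);return c,cv2.cvtColor(robot.capture(n),cv2.COLOR_RGB2BGR)
def crop(im,x0,y0,w,h,s): return cv2.resize(im[y0:y0+h,x0:x0+w],None,fx=s,fy=s,interpolation=cv2.INTER_CUBIC)
E
python3 - <<'E'
from h import *
t=cv2.imread('pics/top0.png')
a=crop(t,100,140,130,120,6);b=crop(t,260,140,160,120,5)
cv2.imwrite('pics/c.png',np.vstack([crop(t,100,205,130,60,6)[:, :780],crop(t,255,138,160,105,780/160)[:240*0+500][:, :780]])[:860]) 
im=cv2.imread('pics/c.png');print(im.shape)
cv2.imwrite('pics/c1.png',cv2.resize(np.hstack([np.vstack([crop(t,100,205,130,60,4),crop(cv2.imread('pics/scene0.png'),115,175,130,70,4)]),]),None,fx=1.1,fy=1.1))
cv2.imwrite('pics/c2.png',crop(t,255,138,160,110,5))
E
```

```text
(860, 780, 3)
```

View pics/c1.png

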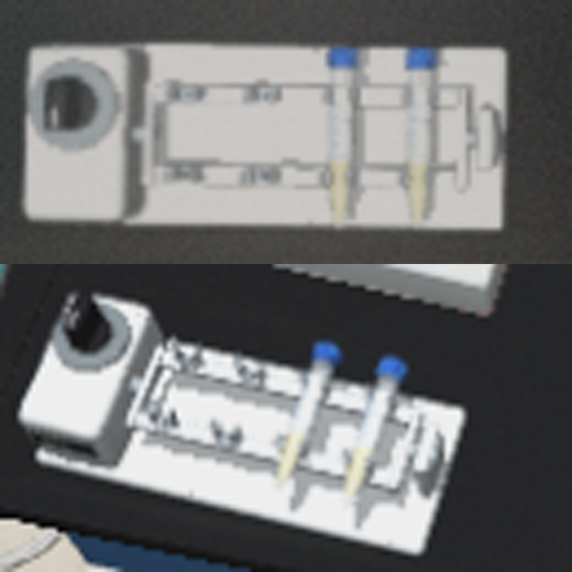

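View pics/c2.png

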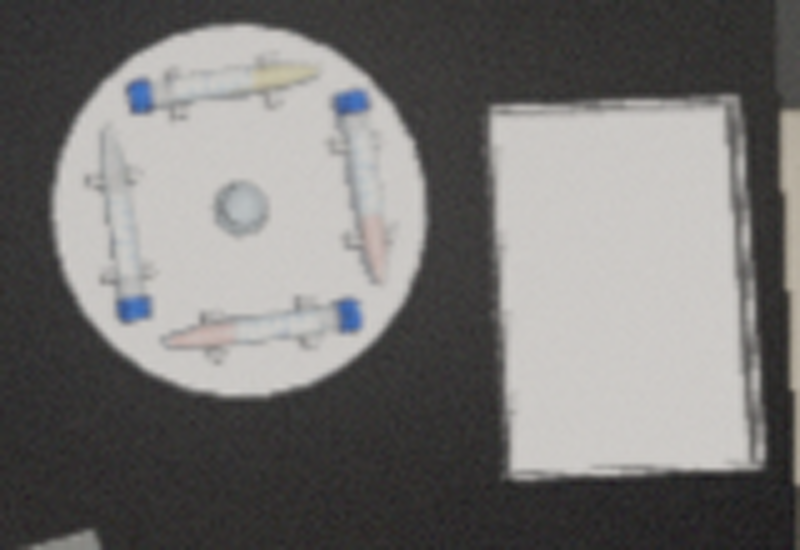

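```bash
python3 - <<'E'
from h import *
T=robot.camera_info('top');S=robot.camera_info('scene')
u=lambda x,y,x0,y0,s:np.array([x0+(x+.5)/s-.5,y0+(y+.5)/s-.5])
t=lambda x,y:u(x,y,100,205,4.4); s=lambda x,y:u(x,y-264,115,175,4.4); q=lambda x,y:u(x,y,255,138,5)
# cap top centre and tip, both views
print('mixA tip',tri([T,S],[t(339,224),s(284,483)]),'cap',tri([T,S],[t(342,50),s(329,345)]))
print('mixB tip',tri([T,S],[t(416,222),s(353,497)]),'cap',tri([T,S],[t(421,48),s(395,360)]))
for n,a,b in (('A',t(339,224),t(342,47)),('B',t(416,222),t(421,47))):
    p=atz(T,[a,b],.072);d=p[1]-p[0];print(n,p,np.linalg.norm(d),np.degrees(np.arctan2(d[1],d[0])),(p[0]+d*58/115))
print('dial',atz(T,[t(70,102)],.117), 'base corners',atz(T,[t(504,48),t(501,228)],.01))
print('tt centre',atz(T,[q(240,210)],.024),'knob',atz(T,[q(241,208)],.048))
for n,tip,cap in(('N',(320,70),(128,97)),('E',(379,283),(350,92)),('S',(160,342),(360,314)),('W',(108,125),(134,320))):
    p=atz(T,[q(*tip),q(*cap)],.044);d=p[1]-p[0];print(n,(p[0]+d*58/115).round(4),np.linalg.norm(d).round(4),np.degrees(np.arctan2(d[1],d[0])).round(1))
c=atz(T,[q(489,105),q(738,96),q(766,468),q(508,480)],.022);print('tray',c.round(3),c.mean(0))
print('timer',atz(T,[(265,253)],.03))
print('wrist',robot.camera_info('wrist'))
E
```

```text
mixA tip (array([0.37815264, 0.23707592, 0.0808874 ]), np.float64(0.35866857259568974)) cap (array([0.48786443, 0.2339444 , 0.08593245]), np.float64(0.08492174131970387))
mixB tip (array([0.37844313, 0.1877561 , 0.07986489]), np.float64(0.5881914660710095)) cap (array([0.48808   , 0.18439498, 0.08190295]), np.float64(0.17352726407992236))
A [[0.37748797 0.23926833 0.072     ]
 [0.49035201 0.23576839 0.072     ]] 0.11291829736352889 -1.7761863717326904 [0.4344107  0.23750314 0.072     ]
B [[0.37767995 0.19007948 0.072     ]
 [0.48919365 0.18506193 0.072     ]] 0.11162652256318557 -2.5762790854770437 [0.43392164 0.18754889 0.072     ]
dial [[0.45828301 0.39908082 0.117     ]] base corners [[0.48952843 0.13625941 0.01      ]
 [0.36963831 0.1405234  0.01      ]]
tt centre [[ 0.58846492 -0.12647025  0.024     ]] knob [[ 0.58707212 -0.12434079  0.048     ]]
N [ 0.6606 -0.1169  0.044 ] 0.1134 96.8
E [ 0.5985 -0.1972  0.044 ] 0.1128 6.5
S [ 0.5176 -0.1342  0.044 ] 0.1172 -83.4
W [ 0.5803 -0.0549  0.044 ] 0.1144 -174.1
tray [[ 0.648 -0.277  0.022]
 [ 0.651 -0.427  0.022]
 [ 0.429 -0.434  0.022]
 [ 0.426 -0.279  0.022]] [ 0.53834681 -0.35440913  0.022     ]
timer [[ 0.37690016 -0.01011996  0.03      ]]
wrist {'fov_y': 59.92689261212684, 'cx': 251.6643718164846, 'cy': 189.58818767922003, 'k1': -0.08689898741155427, 'R': array([[ 0.36420241, -0.9313161 , -0.00263059],
       [-0.88703534, -0.34774376,  0.30371466],
       [-0.28376912, -0.10828019, -0.95275941]]), 't': array([-0.64915208, -0.0403613 ,  0.38045855])}
```

```bash
cat >> h.py <<'E'
from scipy.spatial.transform import Rotation as Ro
def d(*tgts):
    s=robot.sense();R=Ro.from_euler('xyz',s['tool_rot'],degrees=True);y0=s['tool_rot'][2]
    print('t',round(s['t'],1),'pos',s['tool_pos'].round(4),'yaw',round(y0,1),'w',round(s['grip_width'],4))
    for x,y,z,yaw in tgts:
        v=R.inv().apply(np.array([x,y,z])-s['tool_pos']);print(v.round(4),'turn',round((y0-yaw+180)%360-180,1),'rows',round(np.linalg.norm(v)/.04,1))
E
python3 -c "
from h import *
d((.5,-.2,.25,10),(.434,.2125,.22,-2))"
```

```text
t 0.1 pos [ 0.2365 -0.6047  0.2522] yaw 21.4 w 0.0856
[ 0.3928 -0.2809  0.0029] turn 11.4 rows 12.1
[ 0.4816 -0.6891  0.0339] turn 23.4 rows 21.0
```

```bash
python3 nudge.py '[[0.08,0.393,-0.281,0,11],[0.08,0.393,-0.281,0,11],[0.08,0.393,-0.281,0,11],[0.08,0.393,-0.281,0,11],[0.08,0.393,-0.281,0,11],[0.08,0.393,-0.281,0,11],[0.08,0.393,-0.281,0,11],[0.08,0.393,-0.281,0,11],[0.08,0.393,-0.281,0,11],[0.08,0.393,-0.281,0,11]]'
python3 -c "
from h import *
d((.434,.2125,.22,-2))"
```

```text
t: 0.93
tool_pos: [0.4646, -0.2542, 0.2531]
tool_rot: [-180.0, 0.0, 10.4]
force: [1.5, -0.8, 0.5]
grip_width: 0.0798
grip_force: 0.0
t 0.9 pos [ 0.4646 -0.2542  0.2531] yaw 10.4 w 0.0798
[ 0.0538 -0.4646  0.0333] turn 12.4 rows 11.7
```

```bash
python3 nudge.py '[[0.03,0.05,-0.4,0.03,12],[0.03,0.05,-0.4,0.03,12],[0.03,0.05,-0.4,0.03,12],[0.03,0.05,-0.4,0.03,12],[0.03,0.05,-0.4,0.03,12],[0.03,0.05,-0.4,0.03,12],[0.03,0.05,-0.4,0.03,12],[0.03,0.05,-0.4,0.03,12],[0.03,0.05,-0.4,0.03,12],[0.03,0.05,-0.4,0.03,12]]'
python3 nudge.py '[[0.03,0,0,0,0],[0.03,0,0,0,0]]'
python3 -c "
from h import *
d((.434,.2125,.22,-2))
c,im=cam('wrist');np.save('w1.npy',im);cv2.imwrite('pics/w1.png',im);print(c['R'].round(4).tolist(),c['t'].tolist())
import pickle;pickle.dump(c,open('w1.pkl','wb'))"
```

```text
t: 1.77
tool_pos: [0.4402, 0.1506, 0.223]
tool_rot: [-179.9, 0.0, -1.4]
force: [-0.1, 0.7, 0.0]
grip_width: 0.03
grip_force: 0.0
t: 1.93
tool_pos: [0.4406, 0.1482, 0.2229]
tool_rot: [-180.0, 0.1, -1.3]
force: [0.9, -0.6, -0.1]
grip_width: 0.0302
grip_force: 0.0
t 1.9 pos [0.4406 0.1482 0.2229] yaw -1.3 w 0.0302
[-0.0081 -0.0641  0.0029] turn 0.7 rows 1.6
[[-0.0236, -0.9997, 0.0001], [-0.9521, 0.0225, 0.3048], [-0.3047, 0.0071, -0.9524]] [0.1578965876587496, 0.3852119271460472, 0.4840833974215897]
```

View pics/w1.png

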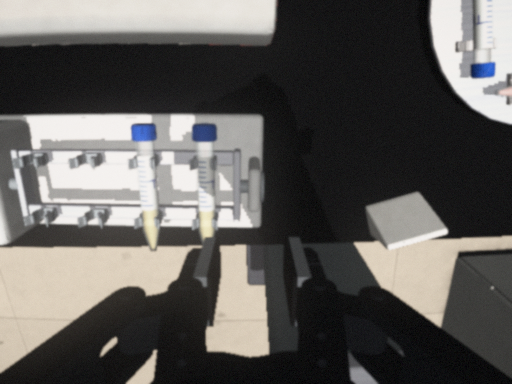

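```bash
python3 nudge.py '[[0.03,-0.02,-0.09,0.03,0.7],[0.03,-0.02,-0.09,0.03,0.7],[0.03,-0.02,-0.09,0.03,0.7],[0.03,-0.02,-0.09,0.03,0.7],[0.03,-0.02,-0.09,0.03,0.7]]'
python3 -c "
from h import *
d((.434,.2375,.12,-2))
c,im=cam('wrist');cv2.imwrite('pics/w2.png',im)
import pickle;pickle.dump(c,open('w2.pkl','wb'))
a=cv2.imread('pics/w1.png')
cv2.imwrite('pics/w12.png',np.vstack([crop(a,0,100,270,160,2)[:280],crop(im,60,40,270,220,2)[:320]]))"
```

```text
t: 2.4
tool_pos: [0.4243, 0.2352, 0.193]
tool_rot: [179.9, 0.0, -2.4]
force: [0.8, -0.5, -0.4]
grip_width: 0.0304
grip_force: 0.0
t 2.4 pos [0.4243 0.2352 0.193 ] yaw -2.4 w 0.0304
[ 0.0096 -0.0028  0.073 ] turn -0.4 rows 1.8
```

View pics/w12.png

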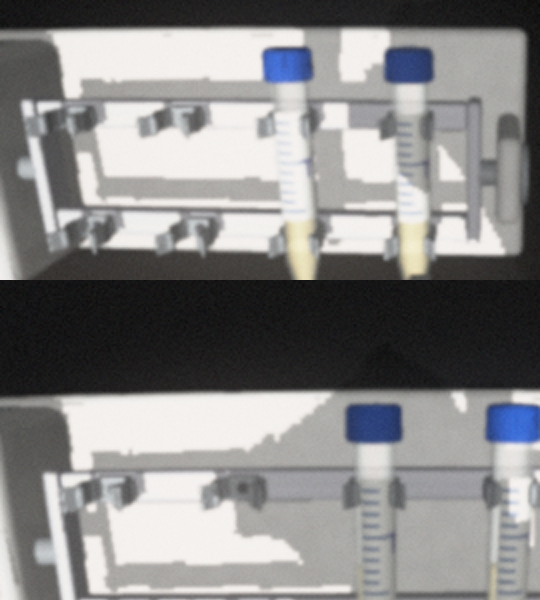

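```bash
python3 -c "
from h import *
import pickle
a=pickle.load(open('w1.pkl','rb'));b=pickle.load(open('w2.pkl','rb'))
A=cv2.imread('pics/w1.png');B=cv2.imread('pics/w2.png')
def caps(im):
    h=cv2.cvtColor(im,cv2.COLOR_BGR2HSV);m=cv2.inRange(h,(105,120,60),(130,255,255));n,l,s,c=cv2.connectedComponentsWithStats(m)
    return [(c[i].round(1),s[i].tolist()) for i in range(1,n) if s[i,4]>60]
ca,cb=caps(A),caps(B);print(ca,cb)
pa=sorted([c for c,_ in ca],key=lambda v:v[0])[:2];pb=sorted([c for c,_ in cb],key=lambda v:v[0])[:2]
for p,q in zip(pa,pb): print(tri([a,b],[p,q]), atz(b,[q],.075))
"
```

```text
[(array([483. ,  69.7]), [472, 63, 23, 14, 293]), (array([142.9, 132.2]), [132, 125, 23, 16, 344]), (array([203.9, 132.5]), [193, 125, 22, 16, 313])] [(array([246.6, 111.2]), [234, 103, 26, 18, 438]), (array([316.5, 111.3]), [304, 102, 26, 19, 456])]
(array([0.48306116, 0.2353856 , 0.07349493]), np.float64(0.22518729663340764)) [[0.48331331 0.2353844  0.075     ]]
(array([0.48100271, 0.18553467, 0.0720908 ]), np.float64(0.12980632531792935)) [[0.48132985 0.18610416 0.075     ]]
```

```bash
python3 -c "
from h import *
d((.4347,.2369,.075,-2.1))"
python3 nudge.py '[[0.03,0.0105,-0.0015,0.03,-0.3],[0.03,0.0105,-0.0015,0.06,-0.3],[0.03,0.0105,-0.0015,0.09,-0.3],[0.03,0.0105,-0.0015,0.118,-0.3],[0.03,0.0105,-0.0015,0.118,-0.3],[0,0.0105,-0.0015,0.118,-0.3],[0,0.0105,-0.0015,0.118,-0.3],[0,0.0105,-0.0015,0.118,-0.3],[0,0.0105,-0.0015,0.118,-0.3]]'
```

```text
t 2.5 pos [0.4248 0.2343 0.1934] yaw -2.5 w 0.0302
[ 0.0098 -0.0033  0.1184] turn -0.4 rows 3.0
t: 3.2
tool_pos: [0.4357, 0.2378, 0.0769]
tool_rot: [-179.9, -0.2, -2.1]
force: [0.7, 0.0, -3.2]
grip_width: 0.0137
grip_force: 58.8
```

```bash
python3 nudge.py '[[0,0,0,-0.01,0],[0,0,0,-0.02,0],[0,0,0,-0.04,0],[0,0,0,-0.08,0],[0,0,0,-0.12,0],[0,0,0,-0.15,0],[0,0,0,-0.15,0]]'
python3 -c "
from h import *
d((.52,.0,.225,0),(.538,-.32,.225,1.2))
c,im=cam('top');cv2.imwrite('pics/t1.png',im)"
```

```text
t: 3.78
tool_pos: [0.438, 0.2396, 0.2335]
tool_rot: [-179.5, -0.8, -2.1]
force: [0.4, 1.0, -0.6]
grip_width: 0.0139
grip_force: 59.6
t 3.8 pos [0.438  0.2396 0.2335] yaw -2.1 w 0.0139
[0.0905 0.2365 0.0078] turn -2.1 rows 6.3
[0.1201 0.5557 0.0055] turn -3.3 rows 14.2
```

```bash
python3 nudge.py '[[0,0.06,0.28,0,-3.3],[0,0.06,0.28,0,-3.3],[0,0.06,0.28,0,-3.3],[0,0.06,0.28,0,-3.3],[0,0.06,0.28,0,-3.3],[0,0.06,0.28,0,-3.3],[0,0.06,0.28,0,-3.3],[0,0.06,0.28,0,-3.3]]'
python3 nudge.py '[[0,0.06,0.27,0,0],[0,0.06,0.27,0,0],[0,0.06,0.27,0,0],[0,0.06,0.27,0,0],[0,0.06,0.27,0,0],[0,0.06,0.27,0,0],[0,0.06,0.27,0,0],[0,0.06,0.27,0,0],[0,0.06,0.27,0,0]]'
python3 -c "
from h import *
d((.538,-.32,.03,1.2))
c,im=cam('top');cv2.imwrite('pics/t1.png',im)
c,w=cam('wrist');cv2.imwrite('pics/w3.png',np.hstack([crop(im,240,130,170,130,2.2),crop(w,0,0,512,384,286/384)]))"
```

```text
t: 4.5
tool_pos: [0.4842, -0.0544, 0.2254]
tool_rot: [179.6, 0.0, 0.4]
force: [0.2, -0.5, -1.0]
grip_width: 0.0134
grip_force: 59.6
t: 5.25
tool_pos: [0.5491, -0.3143, 0.2244]
tool_rot: [-180.0, 0.1, 1.0]
force: [0.0, 0.4, -0.5]
grip_width: 0.0137
grip_force: 58.8
t 5.2 pos [ 0.5491 -0.3143  0.2244] yaw 1.0 w 0.0137
[-0.0107  0.0056  0.1944] turn -0.2 rows 4.9
```

View pics/w3.png

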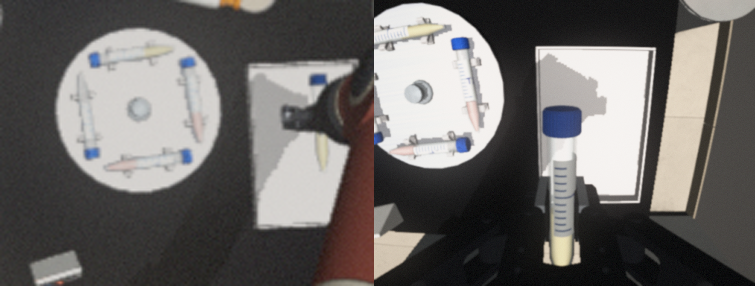

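```bash
python3 nudge.py '[[0,-0.01,0.006,0.04,0],[0,-0.01,0.006,0.08,0],[0,-0.01,0.006,0.12,0],[0,-0.01,0.006,0.16,0],[0,-0.01,0.006,0.185,0],[0,-0.01,0.006,0.197,0],[0,-0.01,0.006,0.197,0],[0,-0.01,0.006,0.197,0]]'
python3 nudge.py '[[0.022,0,0,0,0],[0.022,0,0,0,0],[0.03,0,0,0,0],[0.03,0,0,-0.03,0],[0.03,0,0,-0.07,0],[0.03,0,0,-0.11,0],[0.03,0,0,-0.15,0],[0.03,0,0,-0.195,0],[0.03,0,0,-0.195,0]]'
python3 -c "
from h import *
d((.52,0,.225,0))
c,w=cam('wrist');cv2.imwrite('pics/w4.png',w)"
```

```text
t: 6.02
tool_pos: [0.5416, -0.3173, 0.0292]
tool_rot: [-180.0, -0.1, 1.4]
force: [0.4, 1.6, 0.3]
grip_width: 0.0138
grip_force: 59.4
t: 6.77
tool_pos: [0.5446, -0.3212, 0.2332]
tool_rot: [179.5, -0.9, 1.3]
force: [-0.1, -0.4, 0.8]
grip_width: 0.0302
grip_force: 0.0
t 6.8 pos [ 0.5446 -0.3212  0.2332] yaw 1.3 w 0.0302
[-0.0177 -0.3218  0.005 ] turn 1.3 rows 8.1
```

View pics/w4.png

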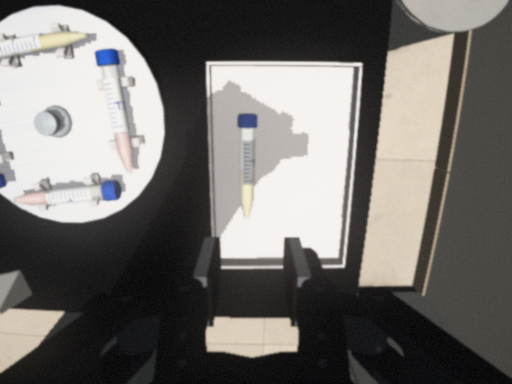

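```bash
python3 nudge.py '[[0.03,-0.06,-0.28,0,3.3],[0.03,-0.06,-0.28,0,3.3],[0.03,-0.06,-0.28,0,3.3],[0.03,-0.06,-0.28,0,3.3],[0.03,-0.06,-0.28,0,3.3],[0.03,-0.06,-0.28,0,3.3],[0.03,-0.06,-0.28,0,3.3],[0.03,-0.06,-0.28,0,3.3]]'
python3 nudge.py '[[0.03,-0.06,-0.23,0.06,0],[0.03,-0.06,-0.23,0.06,0],[0.03,-0.06,-0.23,0.06,0],[0.03,-0.06,-0.23,0.06,0],[0.03,-0.06,-0.23,0.06,0],[0.03,-0.06,-0.23,0.06,0],[0.03,-0.06,-0.23,0.06,0],[0.03,-0.06,-0.23,0.06,0],[0.03,-0.06,-0.23,0.06,0]]'
python3 -c "
from h import *
d((.4333,.187,.076,-2.1))"
```

```text
t: 7.48
tool_pos: [0.4717, -0.0309, 0.2226]
tool_rot: [-179.7, 0.2, -1.2]
force: [-0.0, 0.2, 0.1]
grip_width: 0.0302
grip_force: 0.0
t: 8.23
tool_pos: [0.4225, 0.1907, 0.1629]
tool_rot: [179.9, 0.1, -2.1]
force: [1.4, -0.1, 0.3]
grip_width: 0.03
grip_force: 0.0
t 8.2 pos [0.4225 0.1907 0.1629] yaw -2.1 w 0.03
[0.011  0.0032 0.0869] turn 0.0 rows 2.2
```

```bash
python3 nudge.py '[[0.03,0.011,0.003,0.01,0],[0.03,0.011,0.003,0.04,0],[0.03,0.011,0.003,0.07,0],[0.03,0.011,0.003,0.087,0],[0.03,0.011,0.003,0.087,0],[0,0.011,0.003,0.087,0],[0,0.011,0.003,0.087,0],[0,0.011,0.003,0.087,0],[0,0.011,0.003,0.087,0]]'
python3 nudge.py '[[0,0,0,-0.01,0],[0,0,0,-0.02,0],[0,0,0,-0.04,0],[0,0,0,-0.08,0],[0,0,0,-0.12,0],[0,0,0,-0.15,0],[0,0,0,-0.15,0]]'
python3 nudge.py '[[0,0.06,0.28,0,-3.3],[0,0.06,0.28,0,-3.3],[0,0.06,0.28,0,-3.3],[0,0.06,0.28,0,-3.3],[0,0.06,0.28,0,-3.3],[0,0.06,0.28,0,-3.3],[0,0.06,0.28,0,-3.3],[0,0.06,0.28,0,-3.3]]'
python3 nudge.py '[[0,0.06,0.27,0,0],[0,0.06,0.27,0,0],[0,0.06,0.27,0,0],[0,0.06,0.27,0,0],[0,0.06,0.27,0,0],[0,0.06,0.27,0,0],[0,0.06,0.27,0,0],[0,0.06,0.27,0,0],[0,0.06,0.27,0,0]]'
python3 -c "
from h import *
d((.538,-.388,.03,1.2))
c,w=cam('wrist');cv2.imwrite('pics/w5.png',w)"
```

```text
t: 8.98
tool_pos: [0.4355, 0.1879, 0.0773]
tool_rot: [-179.9, -0.2, -2.2]
force: [1.0, 1.3, 5.7]
grip_width: 0.0134
grip_force: 58.6
t: 9.57
tool_pos: [0.4369, 0.1876, 0.2318]
tool_rot: [-179.8, -0.6, -2.2]
force: [0.1, 0.5, -1.5]
grip_width: 0.0138
grip_force: 59.7
t: 10.23
tool_pos: [0.4823, -0.1054, 0.2255]
tool_rot: [179.6, 0.1, 0.3]
force: [0.0, 0.0, 0.5]
grip_width: 0.0135
grip_force: 59.7
t: 10.98
tool_pos: [0.5469, -0.3651, 0.2242]
tool_rot: [-180.0, 0.2, 0.9]
force: [-0.9, 0.1, -0.7]
grip_width: 0.0139
grip_force: 59.7
t 11.0 pos [ 0.5469 -0.3651  0.2242] yaw 0.9 w 0.0139
[-0.0084  0.0229  0.1942] turn -0.3 rows 4.9
```

View pics/w5.png

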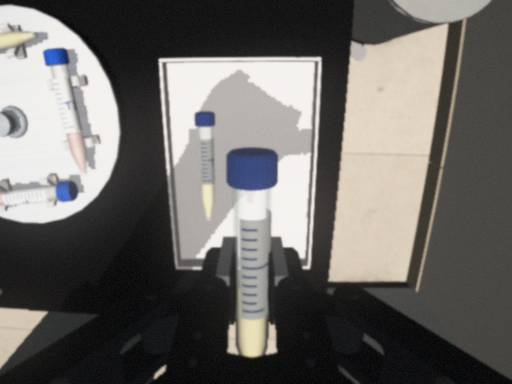

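```bash
python3 nudge.py '[[0,-0.008,0.022,0.04,0],[0,-0.008,0.022,0.08,0],[0,-0.008,0.022,0.12,0],[0,-0.008,0.022,0.16,0],[0,-0.008,0.022,0.185,0],[0,-0.008,0.022,0.195,0],[0,-0.008,0.022,0.195,0],[0,-0.008,0.022,0.195,0]]'
python3 nudge.py '[[0.022,0,0,0,0],[0.022,0,0,0,0],[0.03,0,0,0,0],[0.03,0,0,-0.03,0],[0.03,0,0,-0.07,0],[0.03,0,0,-0.11,0],[0.03,0,0,-0.15,0],[0.03,0,0,-0.185,0],[0.03,0,0,-0.185,0]]'
cat >> h.py <<'E'
def blobs(im,lo=(105,110,50),hi=(130,255,255),a=60):
    h=cv2.cvtColor(im,cv2.COLOR_BGR2HSV);m=cv2.inRange(h,lo,hi);n,l,s,c=cv2.connectedComponentsWithStats(m)
    return [c[i] for i in range(1,n) if s[i,4]>a]
E
python3 -c "
from h import *
d((.538,-.17,.22,6.5))
c,w=cam('wrist');cv2.imwrite('pics/w6.png',w)
b=blobs(w);print(b,atz(c,b,.013).round(3),atz(c,b,.044).round(3))"
```

```text
t: 11.7
tool_pos: [0.5429, -0.3838, 0.0324]
tool_rot: [180.0, -0.1, 1.3]
force: [-0.3, 0.1, 1.4]
grip_width: 0.0132
grip_force: 60.0
t: 12.45
tool_pos: [0.5459, -0.3874, 0.2272]
tool_rot: [179.3, -0.9, 1.2]
force: [0.7, -1.1, 0.6]
grip_width: 0.0301
grip_force: 0.0
t 12.4 pos [ 0.5459 -0.3874  0.2272] yaw 1.2 w 0.0301
[-0.0032 -0.2176  0.0046] turn -5.3 rows 5.4
[array([32.36908517, 59.10410095]), array([179.95734597, 121.507109  ]), array([247.53370787, 123.56179775]), array([ 39.59259259, 192.63425926])] [[ 0.65  -0.172  0.013]
 [ 0.59  -0.318  0.013]
 [ 0.589 -0.385  0.013]
 [ 0.512 -0.16   0.013]] [[ 0.648 -0.191  0.044]
 [ 0.593 -0.324  0.044]
 [ 0.592 -0.385  0.044]
 [ 0.522 -0.181  0.044]]
```

```bash
python3 nudge.py '[[0.03,0.02,-0.16,0,-5.3],[0.03,0.02,-0.16,0,-5.3],[0.03,0.02,-0.16,0,-5.3],[0.03,0.02,-0.16,0,-5.3],[0.03,0.02,-0.16,0,-5.3],[0.03,0.02,-0.16,0,-5.3]]'
cat > look.py <<'E'
from h import *
import pickle,sys
s=robot.sense();c,w=cam('wrist')
b=blobs(w);X=atz(c,b,.044)
sp=np.array([.5876,-.1257])
print('joints',s['joints'].round(0))
for p,x in zip(b,X):
    if np.linalg.norm(x[:2]-sp)<.12:
        # cap centre: 47.5 along axis, 72 perpendicular -> fit angle
        v=x[:2]-sp;print(p.round(1),x.round(4),'r',np.linalg.norm(v).round(4),'(ideal .0863) ang',np.degrees(np.arctan2(v[1],v[0])).round(1))
pickle.dump((c,w),open(sys.argv[1],'wb'))
E
python3 look.py v1.pkl; python3 nudge.py '[[0.03,0.01,-0.03,0.06,0],[0.03,0.01,-0.03,0.06,0],[0.03,0.01,-0.03,0.06,0],[0.03,0.01,-0.03,0.06,0]]'; python3 look.py v2.pkl
python3 -c "
from h import *;import pickle
(a,A),(b,B)=[pickle.load(open(f,'rb')) for f in('v1.pkl','v2.pkl')]
for p in blobs(A):
  for q in blobs(B):
    X,e=tri([a,b],[p,q])
    if e<2: print(X.round(4),e)
d((.6,-.197,.051,6.5))
cv2.imwrite('pics/v2.png',B)"
```

```text
t: 13.0
tool_pos: [0.5589, -0.2201, 0.2161]
tool_rot: [-179.9, 0.0, 6.9]
force: [0.1, 0.5, 0.3]
grip_width: 0.0302
grip_force: 0.0
joints [ 19.  33.   0.  93.  -0.  54. -63.]
[82.5 43.1] [ 0.6541 -0.0652  0.044 ] r 0.0899 (ideal .0863) ang 42.3
[230.6  66.9] [ 0.6475 -0.1918  0.044 ] r 0.0892 (ideal .0863) ang -47.8
[ 78.3 184.6] [ 0.5279 -0.0594  0.044 ] r 0.0893 (ideal .0863) ang 132.0
[209.8 205.5] [ 0.5225 -0.1851  0.044 ] r 0.0881 (ideal .0863) ang -137.7
t: 13.38
tool_pos: [0.5639, -0.1945, 0.1553]
tool_rot: [-180.0, 0.2, 6.5]
force: [0.7, -0.2, 1.0]
grip_width: 0.0301
grip_force: 0.0
joints [ 17.  37.   0.  97.  -0.  46. -66.]
[73.4 45.2] [ 0.654  -0.0649  0.044 ] r 0.09 (ideal .0863) ang 42.5
[261.3  74. ] [ 0.6476 -0.192   0.044 ] r 0.0894 (ideal .0863) ang -47.8
[ 72.3 219.4] [ 0.5269 -0.0593  0.044 ] r 0.0899 (ideal .0863) ang 132.4
[232.8 242.6] [ 0.5224 -0.1851  0.044 ] r 0.0882 (ideal .0863) ang -137.7
[ 0.6534 -0.0708  0.0553] 0.024982388741292993
[ 0.6475 -0.1919  0.0457] 0.11602522223451217
[ 0.5897 -0.318   0.0145] 0.011420604460397499
[ 0.5889 -0.385   0.0142] 0.05936749480426329
[ 0.5307 -0.0634  0.0516] 0.10621280001070943
[ 0.5228 -0.1851  0.0448] 0.012698850816207141
t 13.4 pos [ 0.5648 -0.1958  0.1568] yaw 6.4 w 0.0302
[0.0348 0.0049 0.1058] turn -0.1 rows 2.8
```

View pics/v2.png

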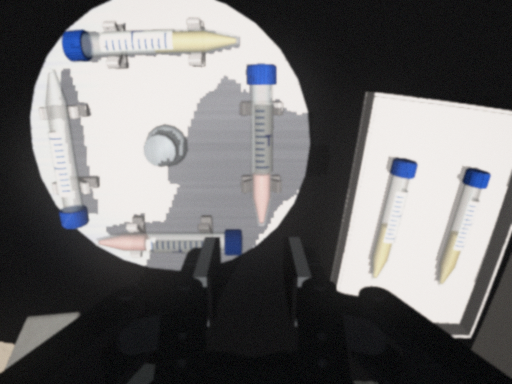

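```bash
python3 -c "
from h import *;import pickle
a=pickle.load(open('w1.pkl','rb'));b=pickle.load(open('w2.pkl','rb'))
P=[(87.5,159),(95,217.5),(32.5,160),(41.5,216),(144.5,161),(148.5,221),(204,162),(205,221)]
for z in(.07,.08):
  X=atz(a,P,z);print(z,X[:,:2].round(4).tolist(),((X[::2]+X[1::2])/2)[:,:2].round(4).tolist())
A=cv2.imread('pics/w1.png');B=cv2.imread('pics/w2.png')
cv2.imwrite('pics/cl.png',np.vstack([crop(A,0,140,230,90,3.4),crop(B,80,115,230,75,3.4)]))
"
python3 nudge.py '[[0.03,0.035,0.005,0,0],[0.03,0.035,0.005,0.03,0],[0.03,0.035,0.005,0.06,0],[0.03,0.035,0.005,0.09,0],[0.03,0.035,0.005,0.105,0],[0.03,0.035,0.005,0.105,0]]'
python3 -c "
from h import *
d((.6,-.197,.051,6.3))"
```

```text
0.07 [[0.4613, 0.2878], [0.4073, 0.2902], [0.4622, 0.3387], [0.4095, 0.3419], [0.4581, 0.238], [0.4031, 0.2411], [0.4558, 0.1873], [0.4021, 0.1901]] [[0.4343, 0.289], [0.4358, 0.3403], [0.4306, 0.2395], [0.4289, 0.1887]]
0.08 [[0.4634, 0.2826], [0.4113, 0.285], [0.4642, 0.3316], [0.4135, 0.3347], [0.4603, 0.2346], [0.4073, 0.2376], [0.4581, 0.1858], [0.4063, 0.1885]] [[0.4374, 0.2838], [0.4388, 0.3332], [0.4338, 0.2361], [0.4322, 0.1871]]
t: 13.93
tool_pos: [0.5984, -0.1965, 0.0493]
tool_rot: [180.0, 0.3, 6.4]
force: [-0.8, 0.1, 0.1]
grip_width: 0.0302
grip_force: 0.0
t 13.9 pos [ 0.5984 -0.1965  0.0493] yaw 6.4 w 0.0302
[ 0.0016  0.0007 -0.0017] turn 0.1 rows 0.1
```

View pics/cl.png

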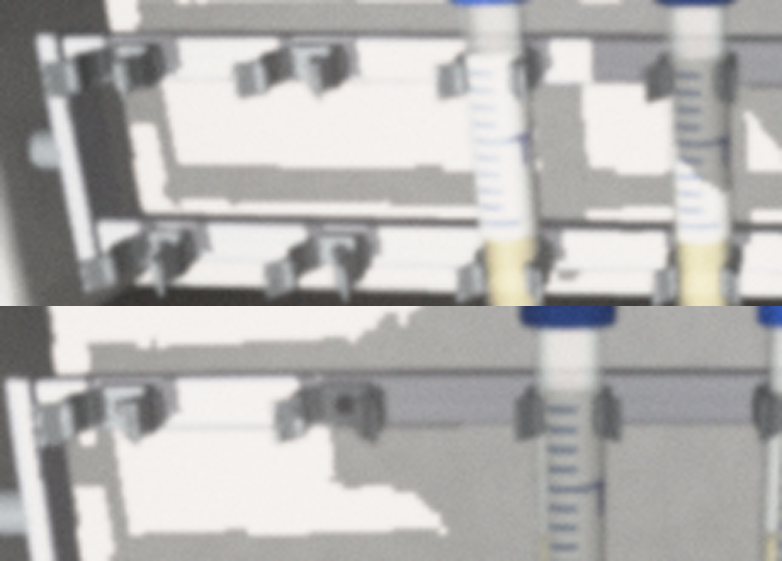

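```bash
python3 nudge.py '[[0.03,0.002,0,-0.0015,0],[0,0.002,0,-0.0015,0],[0,0.002,0,-0.0015,0],[0,0.002,0,-0.0015,0],[0,0.002,0,-0.0015,0],[0,0.002,0,-0.0015,0]]'
python3 nudge.py '[[0,0,0,-0.01,0],[0,0,0,-0.03,0],[0,0,0,-0.07,0],[0,0,0,-0.11,0],[0,0,0,-0.15,0],[0,0,0,-0.17,0],[0,0,0,-0.17,0]]'
python3 -c "
from h import *
d((.46,.187,.18,-2.1),(.4325,.1873,.12,-2.1))"
```

```text
t: 14.43
tool_pos: [0.6043, -0.1962, 0.0556]
tool_rot: [179.7, -0.3, 6.5]
force: [0.4, -3.3, 7.9]
grip_width: 0.0133
grip_force: 59.0
t: 15.02
tool_pos: [0.6051, -0.1935, 0.2299]
tool_rot: [179.8, -0.7, 6.6]
force: [0.8, -0.2, 1.2]
grip_width: 0.0134
grip_force: 58.5
t 15.0 pos [ 0.6051 -0.1935  0.2299] yaw 6.6 w 0.0134
[-0.1008 -0.3948  0.0475] turn 8.7 rows 10.3
[-0.1288 -0.3985  0.1072] turn 8.7 rows 10.8
```

```bash
cat > held.py <<'E'
from h import *
s=robot.sense();c,w=cam('wrist')
h=cv2.cvtColor(w,cv2.COLOR_BGR2HSV);m=cv2.inRange(h,(105,110,50),(130,255,255))
n,l,st,ce=cv2.connectedComponentsWithStats(m);i=1+np.argmax(st[1:,4])
R=Ro.from_euler('xyz',s['tool_rot'],degrees=True)
# cap length in image -> depth-free: axial position for assumed heights below TCP
x,y,wd,ht,_=st[i];print('cap px',ce[i].round(1),'w',wd,'h',ht)
for dz in(0,.004,.008):
    X=atz(c,[ce[i]],s['tool_pos'][2]-dz)[0];v=R.inv().apply(X-s['tool_pos']);print(dz,'cap centre in tool',v.round(4),'mid offset',(np.sign(v[0])*(abs(v[0])-.0475)).round(4),'yaw err deg',np.degrees(np.arctan2(v[1],v[0])).round(1))
E
python3 held.py; python3 - <<'E'
import cv2,pickle
from h import *
# mixed reference: w5 (same cam-tool relation)
w=cv2.imread('pics/w5.png');b=blobs(w);print([x.round(1) for x in b])
E
```

```text
cap px [251.7 173.5] w 46 h 37
0 cap centre in tool [0.0449 0.0006 0.0005] mid offset -0.0026 yaw err deg 0.7
0.004 cap centre in tool [0.0438 0.0006 0.0045] mid offset -0.0037 yaw err deg 0.8
0.008 cap centre in tool [0.0428 0.0006 0.0085] mid offset -0.0047 yaw err deg 0.8
[array([55.3, 56.1]), array([203.8, 118.9]), array([251.2, 170.9]), array([ 63. , 191.5])]
```

```bash
python3 nudge.py '[[0,-0.12,-0.4,0.03,8.7],[0,-0.12,-0.4,0.03,8.7],[0,-0.12,-0.4,0.03,8.7],[0,-0.12,-0.4,0.03,8.7],[0,-0.12,-0.4,0.03,8.7],[0,-0.12,-0.4,0.03,8.7],[0,-0.12,-0.4,0.03,8.7],[0,-0.12,-0.4,0.03,8.7],[0,-0.12,-0.4,0.03,8.7],[0,-0.12,-0.4,0.03,8.7]]'
python3 nudge.py '[[0,0,0,0.03,0],[0,0,0,0.03,0],[0,0,0,0.03,0]]'
python3 held.py
python3 -c "
from h import *
d((.4362,.1874,.12,-2.1))"
```

```text
t: 15.9
tool_pos: [0.4351, 0.1894, 0.1917]
tool_rot: [179.9, 0.2, -2.1]
force: [1.3, -0.2, 0.5]
grip_width: 0.0133
grip_force: 58.6
t: 16.15
tool_pos: [0.4358, 0.1875, 0.1613]
tool_rot: [179.8, 0.3, -2.1]
force: [-0.3, -0.2, 0.2]
grip_width: 0.0133
grip_force: 58.6
cap px [251.8 173.1] w 46 h 38
0 cap centre in tool [ 0.0454  0.0007 -0.0003] mid offset -0.0021 yaw err deg 0.9
0.004 cap centre in tool [0.0443 0.0007 0.0037] mid offset -0.0032 yaw err deg 0.9
0.008 cap centre in tool [0.0432 0.0007 0.0077] mid offset -0.0043 yaw err deg 0.9
t 16.2 pos [0.4374 0.1868 0.1624] yaw -2.2 w 0.0131
[-0.0011 -0.0006  0.0424] turn -0.1 rows 1.1
```

```bash
python3 nudge.py '[[0,-0.0005,0,0.03,0],[0,-0.0005,0,0.052,0],[0,-0.0005,0,0.06,0],[0,-0.0005,0,0.06,0]]'; python3 nudge.py '[[0,0,0,0.005,0],[0,0,0,0.01,0],[0,0,0,0.01,0]]'; python3 nudge.py '[[0,0,0,0.005,0],[0,0,0,0.01,0],[0,0,0,0.01,0]]'
```

```text
t: 16.53
tool_pos: [0.4374, 0.1862, 0.1022]
tool_rot: [179.9, 0.2, -2.3]
force: [0.3, -0.3, -0.5]
grip_width: 0.0131
grip_force: 58.6
t: 16.78
tool_pos: [0.4393, 0.1879, 0.0942]
tool_rot: [-179.9, -0.2, -2.2]
force: [0.7, -1.0, 3.1]
grip_width: 0.0135
grip_force: 58.9
t: 17.03
tool_pos: [0.4384, 0.1879, 0.0832]
tool_rot: [-180.0, -0.1, -2.2]
force: [0.6, -1.2, 1.4]
grip_width: 0.0132
grip_force: 59.5
```

```bash
python3 nudge.py '[[0,0,0,0.004,0],[0,0,0,0.004,0],[0,0,0,0.004,0]]'; python3 nudge.py '[[0,0,0,0.004,0],[0,0,0,0.004,0],[0,0,0,0.004,0]]'; python3 nudge.py '[[0,0,0,0.004,0],[0,0,0,0.004,0],[0,0,0,0.004,0]]'
```

```text
t: 17.28
tool_pos: [0.4387, 0.1878, 0.081]
tool_rot: [-180.0, -0.2, -2.2]
force: [-0.1, -2.0, 13.1]
grip_width: 0.0132
grip_force: 60.8
t: 17.53
tool_pos: [0.4387, 0.188, 0.0799]
tool_rot: [-179.9, -0.2, -2.2]
force: [-5.8, -3.8, 41.1]
grip_width: 0.0135
grip_force: 63.7
t: 17.78
tool_pos: [0.4402, 0.1878, 0.0769]
tool_rot: [-179.9, -0.4, -2.1]
force: [-5.7, -6.2, 46.7]
grip_width: 0.0135
grip_force: 69.0
```

```bash
python3 nudge.py '[[0,0,0,-0.006,0],[0.028,0,0,-0.008,0],[0.028,0,0,-0.008,0],[0.03,0,0,-0.008,0],[0.03,-0.01,0,-0.05,0],[0.03,-0.01,0,-0.09,0],[0.03,-0.01,0,-0.12,0],[0.03,-0.01,0,-0.12,0],[0.03,-0.01,0,-0.12,0]]'
python3 -c "
from h import *
d((.66,-.117,.2,-83))
c,w=cam('wrist');cv2.imwrite('pics/s1.png',w)
b=blobs(w);print(np.c_[b].round(1),atz(c,b,.072).round(4))
c,w=cam('top');cv2.imwrite('pics/t2.png',w)
b=blobs(w,a=5);print(np.c_[b].round(1),atz(c,b,.072).round(4))"
```

```text
t: 18.53
tool_pos: [0.4281, 0.1889, 0.1917]
tool_rot: [-179.9, -0.1, -2.1]
force: [-0.2, -1.2, -1.2]
grip_width: 0.0299
grip_force: 0.0
t 18.5 pos [0.4281 0.1889 0.1917] yaw -2.1 w 0.0299
[ 0.2431  0.2972 -0.0082] turn 80.9 rows 9.6
[[253.4 120.4]] [[0.4806 0.1853 0.072 ]]
[[288.   25.9]
 [377.8  73.8]
 [275.   76.1]
 [243.8  82.4]
 [253.7  85.1]
 [266.3  79. ]
 [283.7  85.7]
 [289.7  85.4]
 [266.8  87.6]
 [275.2  86.6]
 [259.6  89.5]
 [267.2  96.9]
 [286.  154. ]
 [366.  178. ]
 [388.2 178. ]
 [278.  195.5]
 [320.9 203.5]
 [195.1 217.9]] [[ 1.0389 -0.0938  0.072 ]
 [ 0.8897 -0.3524  0.072 ]
 [ 0.887  -0.0512  0.072 ]
 [ 0.87    0.0398  0.072 ]
 [ 0.8614  0.0113  0.072 ]
 [ 0.8789 -0.0257  0.072 ]
 [ 0.8579 -0.0754  0.072 ]
 [ 0.8584 -0.0928  0.072 ]
 [ 0.8531 -0.0262  0.072 ]
 [ 0.8556 -0.0508  0.072 ]
 [ 0.8479 -0.0054  0.072 ]
 [ 0.8255 -0.0268  0.072 ]
 [ 0.6579 -0.0759  0.072 ]
 [ 0.5839 -0.3029  0.072 ]
 [ 0.5826 -0.3672  0.072 ]
 [ 0.5397 -0.0497  0.072 ]
 [ 0.5141 -0.1707  0.072 ]
 [ 0.4819  0.1857  0.072 ]]
```

```bash
python3 nudge.py '[[0.03,0.06,0.16,-0.01,40],[0.03,0.06,0.16,-0.01,40],[0.03,0.06,0.16,-0.01,40],[0.03,0.06,0.16,-0.01,40],[0.03,0.06,0.16,-0.01,40],[0.03,0.06,0.16,-0.01,40],[0.03,0.06,0.16,-0.01,40]]'
python3 -c "
from h import *
c=robot.camera_info('top');w=cv2.imread('pics/t2.png')
b=[p for p in blobs(w,a=5) if 270<p[0]<340 and 140<p[1]<215];print(np.c_[b].round(1),atz(c,b,.044).round(4))
d((.517,-.09,.19,-83.5))"
```

```text
t: 19.22
tool_pos: [0.4806, 0.0251, 0.199]
tool_rot: [179.8, 0.1, -42.4]
force: [-0.1, -0.2, 0.5]
grip_width: 0.0304
grip_force: 0.0
[[286.  154. ]
 [278.  195.5]
 [320.9 203.5]] [[ 0.6623 -0.0782  0.044 ]
 [ 0.5418 -0.0515  0.044 ]
 [ 0.5157 -0.175   0.044 ]]
t 19.2 pos [0.4806 0.0251 0.199 ] yaw -42.4 w 0.0304
[0.1044 0.0605 0.009 ] turn 41.1 rows 3.0
```

```bash
python3 nudge.py '[[0.03,0.11,0.06,0.01,49],[0.03,0.11,0.06,0.01,49],[0.03,0.11,0.06,0.01,49],[0.03,0.11,0.06,0.01,49],[0.03,0.11,0.06,0.01,49],[0.03,0.11,0.06,0.01,49],[0.03,0.11,0.06,0.01,49],[0.03,0.11,0.06,0.01,49],[0.03,0.11,0.06,0.01,49]]'; python3 look.py v3.pkl
python3 -c "
from h import *
d((.517,-.1275,.055,-91.6))"
```

```text
t: 19.97
tool_pos: [0.5223, -0.091, 0.1897]
tool_rot: [179.8, 0.0, -90.8]
force: [0.3, 0.5, -0.8]
grip_width: 0.0301
grip_force: 0.0
joints [ -11.   31.   27.  106.  -19.   47. -154.]
[258.6  77.6] [ 0.5149 -0.1743  0.044 ] r 0.0874 (ideal .0863) ang -146.3
[ 86.9 200.7] [ 0.6643 -0.0765  0.044 ] r 0.0911 (ideal .0863) ang 32.6
[229.8 224.9] [ 0.541  -0.0525  0.044 ] r 0.0868 (ideal .0863) ang 122.5
t 20.0 pos [ 0.5225 -0.0912  0.19  ] yaw -90.9 w 0.0304
[0.0365 0.0046 0.135 ] turn 0.7 rows 3.5
```

```bash
python3 nudge.py '[[0.03,0.036,0.005,0.02,1],[0.03,0.036,0.005,0.05,1],[0.03,0.036,0.005,0.08,1],[0.03,0.036,0.005,0.11,1],[0.03,0.036,0.005,0.13,1],[0.03,0.036,0.005,0.135,1],[0.03,0.036,0.005,0.135,1]]'
python3 -c "
from h import *
print(robot.sense()['joints'].round(0))
d((.5167,-.1268,.055,-92))"
```

```text
t: 20.6
tool_pos: [0.5162, -0.1275, 0.0545]
tool_rot: [179.8, 0.1, -92.0]
force: [0.1, -0.5, 0.2]
grip_width: 0.0297
grip_force: 0.0
[  -1.   43.   20.  112.  -27.   30. -144.]
t 20.6 pos [ 0.5162 -0.1275  0.0545] yaw -92.0 w 0.0297
[-0.0007 -0.0005 -0.0005] turn -0.0 rows 0.0
```

```bash
python3 nudge.py '[[0.02,0,0,0,0],[0,0,0,0,0],[0,0,0,0,0],[0,0,0,0,0],[0,0,0,0,0],[0,0,0,0,0]]'
python3 nudge.py '[[0,0,0,-0.01,0],[0,0,0,-0.03,0],[0,0,0,-0.07,0],[0,0,0,-0.11,0],[0,0,0,-0.14,0],[0,0,0,-0.14,0]]'
python3 held.py
python3 -c "
from h import *
d((.438,.237,.17,-2.1))"
```

```text
t: 21.1
tool_pos: [0.5173, -0.128, 0.0569]
tool_rot: [-180.0, -0.0, -92.1]
force: [-2.7, 0.3, 6.0]
grip_width: 0.0133
grip_force: 59.2
t: 21.6
tool_pos: [0.5218, -0.1297, 0.2032]
tool_rot: [-179.1, -0.2, -92.1]
force: [0.7, -0.8, -0.7]
grip_width: 0.0132
grip_force: 58.7
cap px [252.1 168. ] w 48 h 35
0 cap centre in tool [0.0481 0.0005 0.0001] mid offset 0.0006 yaw err deg 0.6
0.004 cap centre in tool [0.0472 0.0005 0.0041] mid offset -0.0003 yaw err deg 0.6
0.008 cap centre in tool [0.0462 0.0005 0.0081] mid offset -0.0013 yaw err deg 0.6
t 21.6 pos [ 0.5202 -0.1287  0.2002] yaw -92.1 w 0.0133
[-0.3625  0.0959  0.0286] turn -90.0 rows 9.4
```

```bash
python3 nudge.py '[[0,-0.3,0.08,0.02,-70],[0,-0.3,0.08,0.02,-70],[0,-0.3,0.08,0.02,-70],[0,-0.3,0.08,0.02,-70],[0,-0.3,0.08,0.02,-70],[0,-0.3,0.08,0.02,-70],[0,-0.3,0.08,0.02,-70],[0,-0.3,0.08,0.02,-70],[0,-0.3,0.08,0.02,-70],[0,-0.3,0.08,0.02,-70]]'
python3 -c "
from h import *
d((.436,.237,.16,-2.1))"
```

```text
t: 22.48
tool_pos: [0.4473, 0.1775, 0.1751]
tool_rot: [-180.0, 0.1, -21.5]
force: [-0.8, -1.3, -0.8]
grip_width: 0.0127
grip_force: 58.8
t 22.5 pos [0.4473 0.1775 0.1751] yaw -21.5 w 0.0127
[-0.0323 -0.0512  0.0152] turn -19.4 rows 1.6
```

```bash
python3 nudge.py '[[0,-0.032,-0.051,0.015,-19.4],[0,-0.032,-0.051,0.015,-19.4],[0,-0.032,-0.051,0.015,-19.4],[0,-0.032,-0.051,0.015,-19.4],[0,-0.032,-0.051,0.015,-19.4]]'
python3 held.py
python3 -c "
from h import *
d((.436,.237,.105,-2.1))"
```

```text
t: 22.9
tool_pos: [0.4378, 0.2338, 0.1604]
tool_rot: [180.0, 0.1, -2.9]
force: [0.1, -0.6, -0.2]
grip_width: 0.0134
grip_force: 58.8
cap px [251.7 167.2] w 46 h 38
0 cap centre in tool [ 0.0476  0.0007 -0.    ] mid offset 0.0001 yaw err deg 0.8
0.004 cap centre in tool [0.0466 0.0007 0.004 ] mid offset -0.0009 yaw err deg 0.8
0.008 cap centre in tool [0.0456 0.0007 0.008 ] mid offset -0.0019 yaw err deg 0.8
t 22.9 pos [0.4381 0.2333 0.1606] yaw -2.9 w 0.0135
[-0.0023 -0.0037  0.0556] turn -0.8 rows 1.4
```

```bash
python3 nudge.py '[[0,-0.002,-0.0035,0.01,-0.8],[0,-0.002,-0.0035,0.04,-0.8],[0,-0.002,-0.0035,0.055,-0.8],[0,-0.002,-0.0035,0.055,-0.8]]'; python3 -c "
from h import *
d((.436,.237,.083,-2.1))"; python3 nudge.py '[[0,0,0,0.005,0],[0,0,0,0.01,0],[0,0,0,0.015,0],[0,0,0,0.02,0],[0,0,0,0.02,0]]';  python3 nudge.py '[[0,0,0,0.004,0],[0,0,0,0.004,0],[0,0,0,0.004,0]]'; python3 nudge.py '[[0,0,0,0.004,0],[0,0,0,0.004,0],[0,0,0,0.004,0]]'
```

```text
t: 23.28
tool_pos: [0.4347, 0.2357, 0.1035]
tool_rot: [179.8, 0.3, -2.1]
force: [-0.4, 0.4, -0.2]
grip_width: 0.0132
grip_force: 58.8
t 23.3 pos [0.4347 0.2357 0.1035] yaw -2.1 w 0.0132
[ 0.0014 -0.0015  0.0204] turn -0.0 rows 0.5
t: 23.7
tool_pos: [0.4364, 0.2378, 0.0858]
tool_rot: [-180.0, -0.0, -2.0]
force: [-0.3, 1.4, -1.6]
grip_width: 0.0133
grip_force: 59.1
t: 23.95
tool_pos: [0.4367, 0.238, 0.0837]
tool_rot: [-179.9, -0.1, -2.0]
force: [-2.4, -1.4, 11.0]
grip_width: 0.0135
grip_force: 60.3
t: 24.2
tool_pos: [0.4369, 0.2378, 0.0822]
tool_rot: [-179.9, -0.1, -2.0]
force: [-4.9, -3.0, 28.7]
grip_width: 0.0135
grip_force: 62.4
```

```bash
python3 nudge.py '[[0,0,0,-0.004,0],[0.028,0,0,-0.006,0],[0.028,0,0,-0.006,0],[0.03,0,0,-0.006,0],[0.03,-0.01,0,-0.05,0],[0.03,-0.01,0,-0.09,0],[0.03,-0.01,0,-0.12,0],[0.03,-0.01,0,-0.12,0],[0.03,-0.01,0,-0.12,0]]'
cat > chk.py <<'E'
from h import *
c,w=cam('wrist');b=blobs(w)
print('rot',atz(c,b,.072).round(4).tolist())
c,w=cam('top');b=[p for p in blobs(w,a=4) if 265<p[0]<345 and 135<p[1]<220];sp=np.array([.5876,-.1257])
for p,x in zip(b,atz(c,b,.044)): print('tt',x.round(4),'ang',np.degrees(np.arctan2(*(x[:2]-sp)[::-1])).round(1))
b=[p for p in blobs(w,a=4) if 350<p[0]<410 and 150<p[1]<240];print('tray caps',atz(c,b,.013).round(3).tolist() if b else None)
E
python3 chk.py; python3 -c "
from h import *
d((.66,-.117,.2,-83))"
```

```text
t: 24.95
tool_pos: [0.427, 0.2386, 0.1992]
tool_rot: [-179.9, -0.2, -1.9]
force: [-0.8, 0.1, -0.3]
grip_width: 0.03
grip_force: 0.0
rot [[0.4807, 0.1855, 0.072], [0.4818, 0.2354, 0.072]]
tt [ 0.6623 -0.0782  0.044 ] ang 32.4
tt [ 0.5418 -0.0515  0.044 ] ang 121.7
tray caps [[0.59, -0.317, 0.013], [0.589, -0.385, 0.013]]
t 25.1 pos [0.4254 0.2377 0.1969] yaw -1.9 w 0.0299
[ 0.2464  0.3465 -0.0031] turn 81.1 rows 10.6
```

```bash
python3 nudge.py '[[0.03,0.22,0.3,0,-70],[0.03,0.22,0.3,0,-70],[0.03,0.22,0.3,0,-70],[0.03,0.22,0.3,0,-70],[0.03,0.22,0.3,0,-70],[0.03,0.22,0.3,0,-70],[0.03,0.22,0.3,0,-70],[0.03,0.22,0.3,0,-70],[0.03,0.22,0.3,0,-70],[0.03,0.22,0.3,0,-70]]'
python3 -c "
from h import *
d((.659,-.15,.19,86.6));print(robot.sense()['joints'].round(0))"
```

```text
t: 25.88
tool_pos: [0.638, -0.0816, 0.1943]
tool_rot: [179.9, 0.4, 67.6]
force: [0.1, -1.9, 0.1]
grip_width: 0.0299
grip_force: 0.0
t 25.9 pos [ 0.638  -0.0816  0.1943] yaw 67.6 w 0.0299
[-0.0552  0.0455  0.0048] turn -19.0 rows 1.8
[ 14.  39. -15.  87.  12.  56. -27.]
```

```bash
python3 nudge.py '[[0.03,-0.055,0.0455,0.005,-19],[0.03,-0.055,0.0455,0.005,-19],[0.03,-0.055,0.0455,0.005,-19],[0.03,-0.055,0.0455,0.005,-19],[0.03,-0.055,0.0455,0.005,-19]]'; python3 look.py v4.pkl
python3 -c "
from h import *
d((.6605,-.1245,.056,86.5))"
```

```text
t: 26.3
tool_pos: [0.6566, -0.1366, 0.1904]
tool_rot: [-179.8, -0.1, 86.9]
force: [-0.0, 0.6, 0.2]
grip_width: 0.0299
grip_force: 0.0
joints [ 21.  42. -21.  81.  16.  60.  -6.]
[97.8 85.9] [ 0.5384 -0.0523  0.044 ] r 0.0884 (ideal .0863) ang 123.9
[257.  110.4] [ 0.6628 -0.0792  0.044 ] r 0.0884 (ideal .0863) ang 31.7
t 26.4 pos [ 0.6569 -0.1354  0.1912] yaw 87.1 w 0.03
[0.0107 0.0035 0.1352] turn 0.6 rows 3.4
```

```bash
python3 nudge.py '[[0.03,0.009,0.0028,0.02,0.7],[0.03,0.009,0.0028,0.05,0.7],[0.03,0.009,0.0028,0.08,0.7],[0.03,0.009,0.0028,0.11,0.7],[0.03,0.009,0.0028,0.13,0.7],[0.03,0.009,0.0028,0.135,0.7],[0.03,0.009,0.0028,0.135,0.7]]'
python3 nudge.py '[[0.02,0,0,0,0],[0,0,0,0,0],[0,0,0,0,0],[0,0,0,0,0],[0,0,0,0,0],[0,0,0,0,0]]'
python3 nudge.py '[[0,0,0,-0.01,0],[0,0,0,-0.03,0],[0,0,0,-0.07,0],[0,0,0,-0.11,0],[0,0,0,-0.14,0],[0,0,0,-0.14,0]]'
python3 held.py
python3 -c "
from h import *
d((.438,.287,.17,-2.1))"
```

```text
t: 26.93
tool_pos: [0.6595, -0.1262, 0.0561]
tool_rot: [-179.7, -0.1, 86.5]
force: [0.5, 0.7, 0.9]
grip_width: 0.0301
grip_force: 0.0
t: 27.43
tool_pos: [0.6615, -0.1282, 0.0596]
tool_rot: [179.9, -0.0, 86.3]
force: [-2.6, 0.5, 6.0]
grip_width: 0.0133
grip_force: 59.0
t: 27.93
tool_pos: [0.6658, -0.1285, 0.2073]
tool_rot: [179.0, 0.0, 86.3]
force: [1.0, 0.1, 0.1]
grip_width: 0.0132
grip_force: 58.6
cap px [461.9  64.9] w 95 h 130
0 cap centre in tool [0.0852 0.0755 0.0013] mid offset 0.0377 yaw err deg 41.5
0.004 cap centre in tool [0.0855 0.078  0.0053] mid offset 0.038 yaw err deg 42.4
0.008 cap centre in tool [0.0858 0.0805 0.0094] mid offset 0.0383 yaw err deg 43.2
t 28.0 pos [ 0.664  -0.1285  0.2036] yaw 86.3 w 0.0133
[ 0.4002 -0.2524  0.0305] turn 88.4 rows 11.9
```

```bash
sed -i 's/i=1+np.argmax(st\[1:,4\])/i=1+np.argmax(st[1:,4]*(abs(ce[1:,0]-252)<8))/' held.py
python3 nudge.py '[[0,0.3,-0.19,0.02,70],[0,0.3,-0.19,0.02,70],[0,0.3,-0.19,0.02,70],[0,0.3,-0.19,0.02,70],[0,0.3,-0.19,0.02,70],[0,0.3,-0.19,0.02,70],[0,0.3,-0.19,0.02,70],[0,0.3,-0.19,0.02,70],[0,0.3,-0.19,0.02,70],[0,0.3,-0.19,0.02,70]]'
python3 held.py
python3 -c "
from h import *
d((.438,.287,.17,-2.1))"
```

```text
t: 28.82
tool_pos: [0.4858, 0.1903, 0.1771]
tool_rot: [-179.7, 0.2, 16.7]
force: [-0.5, 0.5, -0.2]
grip_width: 0.013
grip_force: 58.6
cap px [251.4 156.2] w 49 h 39
0 cap centre in tool [ 0.0516  0.0004 -0.0002] mid offset 0.0041 yaw err deg 0.4
0.004 cap centre in tool [0.0507 0.0004 0.0039] mid offset 0.0032 yaw err deg 0.4
0.008 cap centre in tool [0.0499 0.0004 0.0079] mid offset 0.0024 yaw err deg 0.4
t 28.9 pos [0.4877 0.1871 0.1772] yaw 16.4 w 0.013
[-0.0195 -0.1098  0.0075] turn 18.5 rows 2.8
```

```bash
python3 nudge.py '[[0,-0.022,-0.108,0.015,18.5],[0,-0.022,-0.108,0.015,18.5],[0,-0.022,-0.108,0.015,18.5],[0,-0.022,-0.108,0.015,18.5],[0,-0.022,-0.108,0.015,18.5]]'
python3 held.py
python3 -c "
from h import *
d((.4337,.287,.108,-2.1))"
```

```text
t: 29.28
tool_pos: [0.4378, 0.2817, 0.1622]
tool_rot: [180.0, 0.1, -1.8]
force: [1.1, -0.8, 0.1]
grip_width: 0.0133
grip_force: 58.6
cap px [251.2 157.6] w 47 h 37
0 cap centre in tool [ 0.0512  0.0005 -0.0001] mid offset 0.0037 yaw err deg 0.5
0.004 cap centre in tool [0.0503 0.0005 0.0039] mid offset 0.0028 yaw err deg 0.5
0.008 cap centre in tool [0.0495 0.0005 0.0079] mid offset 0.002 yaw err deg 0.5
t 29.3 pos [0.4391 0.2798 0.1625] yaw -2.0 w 0.0131
[-0.0056 -0.0071  0.0545] turn 0.1 rows 1.4
```

```bash
python3 nudge.py '[[0,-0.0045,-0.006,0.01,0],[0,-0.0045,-0.006,0.03,0],[0,-0.0045,-0.006,0.05,0],[0,-0.0045,-0.006,0.053,0],[0,-0.0045,-0.006,0.053,0]]'; python3 -c "
from h import *
d((.434,.287,.086,-2.1))"; python3 held.py
```

```text
t: 29.75
tool_pos: [0.4343, 0.2848, 0.1085]
tool_rot: [179.8, 0.1, -2.3]
force: [-0.1, -0.4, -0.1]
grip_width: 0.0128
grip_force: 58.6
t 29.8 pos [0.4343 0.2848 0.1085] yaw -2.3 w 0.0128
[-0.0003 -0.0022  0.0225] turn -0.2 rows 0.6
cap px [251.2 157.6] w 46 h 37
0 cap centre in tool [ 0.0512  0.0005 -0.0001] mid offset 0.0037 yaw err deg 0.5
0.004 cap centre in tool [0.0503 0.0005 0.0039] mid offset 0.0028 yaw err deg 0.5
0.008 cap centre in tool [0.0495 0.0005 0.0079] mid offset 0.002 yaw err deg 0.5
```

```bash
python3 nudge.py '[[0,0,-0.001,0.005,0],[0,0,-0.001,0.01,0],[0,0,-0.001,0.015,0],[0,0,-0.001,0.02,0],[0,0,-0.001,0.022,0],[0,0,-0.001,0.022,0]]';  python3 nudge.py '[[0,0,0,0.004,0],[0,0,0,0.004,0],[0,0,0,0.004,0]]'; python3 nudge.py '[[0,0,0,0.004,0],[0,0,0,0.004,0],[0,0,0,0.004,0]]'
```

```text
t: 30.3
tool_pos: [0.4345, 0.288, 0.0878]
tool_rot: [-180.0, 0.0, -2.1]
force: [0.3, -0.7, -0.4]
grip_width: 0.0137
grip_force: 59.2
t: 30.55
tool_pos: [0.4348, 0.288, 0.0857]
tool_rot: [-179.9, -0.1, -2.2]
force: [-2.3, -1.0, 10.2]
grip_width: 0.0131
grip_force: 60.3
t: 30.8
tool_pos: [0.435, 0.2881, 0.0849]
tool_rot: [-179.9, -0.1, -2.2]
force: [-6.1, -4.4, 32.5]
grip_width: 0.0129
grip_force: 62.8
```

Seated, same signature. Release and go for the W tube.

```bash
python3 nudge.py '[[0,0,0,-0.004,0],[0.028,0,0,-0.006,0],[0.028,0,0,-0.006,0],[0.03,0,0,-0.006,0],[0.03,-0.01,0,-0.05,0],[0.03,-0.01,0,-0.09,0],[0.03,-0.01,0,-0.12,0],[0.03,-0.01,0,-0.12,0],[0.03,-0.01,0,-0.12,0]]'
python3 chk.py; python3 -c "
from h import *
d((.58,-.05,.19,-4))"
```

```text
t: 31.55
tool_pos: [0.4253, 0.2886, 0.2011]
tool_rot: [-179.9, -0.2, -2.1]
force: [0.9, -0.0, -0.2]
grip_width: 0.0301
grip_force: 0.0
rot [[0.4818, 0.2355, 0.072], [0.4808, 0.1851, 0.072], [0.4832, 0.2855, 0.072]]
tt [ 0.5432 -0.0515  0.044 ] ang 120.9
tray caps [[0.59, -0.317, 0.013], [0.589, -0.385, 0.013]]
t 31.6 pos [0.4237 0.2875 0.1987] yaw -2.1 w 0.03
[0.1688 0.3315 0.0089] turn 1.9 rows 9.3
```

```bash
python3 nudge.py '[[0.03,0.06,0.335,0,2.4],[0.03,0.06,0.335,0,2.4],[0.03,0.06,0.335,0,2.4],[0.03,0.06,0.335,0,2.4],[0.03,0.06,0.335,0,2.4],[0.03,0.06,0.335,0,2.4],[0.03,0.06,0.335,0,2.4],[0.03,0.06,0.335,0,2.4],[0.03,0.06,0.335,0,2.4],[0.03,0.06,0.335,0,2.4]]'
python3 look.py v5.pkl
python3 -c "
from h import *;import pickle
c,w=pickle.load(open('v5.pkl','rb'));cv2.imwrite('pics/v5.png',w)
d((.59,-.0555,.056,-4.5))"
```

```text
t: 32.48
tool_pos: [0.4709, -0.0532, 0.1982]
tool_rot: [179.9, 0.2, -5.0]
force: [-0.7, 1.4, 0.1]
grip_width: 0.0299
grip_force: 0.0
joints [ -1.  24.   7. 114.  -4.  42. -87.]
[241.3  92.4] [ 0.5419 -0.0521  0.044 ] r 0.0867 (ideal .0863) ang 121.8
t 32.5 pos [ 0.471  -0.0499  0.1984] yaw -4.7 w 0.0299
[ 0.1197 -0.0042  0.1419] turn -0.2 rows 4.6
```

View pics/v5.png

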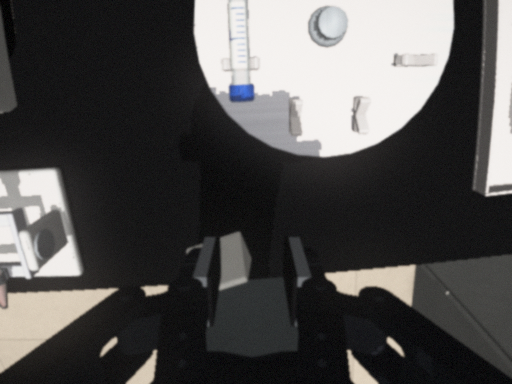

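```bash
python3 nudge.py '[[0.03,0.118,0.003,0.03,0],[0.03,0.118,0.003,0.06,0],[0.03,0.118,0.003,0.09,0],[0.03,0.118,0.003,0.09,0],[0.03,0.118,0.003,0.09,0],[0.03,0.118,0.003,0.09,0]]'
python3 -c "
from h import *
d((.5893,-.0558,.056,-4.5))
c,w=cam('wrist');h=cv2.cvtColor(w,cv2.COLOR_BGR2HSV)
cv2.imwrite('pics/v6.png',w)"
```

```text
t: 33.03
tool_pos: [0.5879, -0.058, 0.1072]
tool_rot: [-179.9, 0.4, -4.3]
force: [-1.0, 0.6, -0.3]
grip_width: 0.0298
grip_force: 0.0
t 33.0 pos [ 0.5879 -0.058   0.1072] yaw -4.3 w 0.0298
[ 0.0016 -0.0022  0.0512] turn 0.2 rows 1.3
```

```bash
python3 nudge.py '[[0.03,0.001,-0.002,0.02,0],[0.03,0.001,-0.002,0.04,0],[0.03,0.001,-0.002,0.051,0],[0.03,0.001,-0.002,0.051,0],[0.02,0.001,-0.002,0.051,0],[0,0.001,-0.002,0.051,0],[0,0.001,-0.002,0.051,0],[0,0.001,-0.002,0.051,0],[0,0.001,-0.002,0.051,0],[0,0.001,-0.002,0.051,0]]'
python3 nudge.py '[[0,0,0,-0.01,0],[0,0,0,-0.03,0],[0,0,0,-0.07,0],[0,0,0,-0.11,0],[0,0,0,-0.14,0],[0,0,0,-0.14,0]]'
python3 -c "
from h import *
d((.438,.337,.17,-2.1))"
```

```text
t: 33.92
tool_pos: [0.5919, -0.0555, 0.0614]
tool_rot: [-179.7, -0.2, -4.4]
force: [0.1, 5.5, 1.4]
grip_width: 0.0131
grip_force: 58.5
t: 34.42
tool_pos: [0.595, -0.0611, 0.2085]
tool_rot: [179.9, -1.0, -4.6]
force: [0.8, -0.2, 0.2]
grip_width: 0.0129
grip_force: 58.7
t 34.4 pos [ 0.595  -0.0611  0.2085] yaw -4.6 w 0.0129
[-0.1891 -0.3842  0.0347] turn -2.5 rows 10.7
```

```bash
python3 nudge.py '[[0,-0.19,-0.37,0.02,-2.5],[0,-0.19,-0.37,0.02,-2.5],[0,-0.19,-0.37,0.02,-2.5],[0,-0.19,-0.37,0.02,-2.5],[0,-0.19,-0.37,0.02,-2.5],[0,-0.19,-0.37,0.02,-2.5],[0,-0.19,-0.37,0.02,-2.5],[0,-0.19,-0.37,0.02,-2.5],[0,-0.19,-0.37,0.02,-2.5],[0,-0.19,-0.37,0.02,-2.5]]'
python3 nudge.py '[[0,0,0,0.01,0],[0,0,0,0.02,0],[0,0,0,0.02,0]]'
python3 -c "
from h import *
d((.4395,.337,.11,-2.1));s=robot.sense()
c,w=cam('wrist')
R=Ro.from_euler('xyz',s['tool_rot'],degrees=True)
for x in(.045,.05,.055,.06,.065):print(x,proj(c,s['tool_pos']+R.apply([x,0,.006])).round(1))
cv2.imwrite('pics/v7.png',np.hstack([crop(w,200,80,110,200,3),crop(w,0,80,200,200,2)[:, :]]) if 0 else crop(w,130,60,240,190,3))"
```

```text
t: 35.25
tool_pos: [0.43, 0.3257, 0.1804]
tool_rot: [-179.9, -0.1, -2.1]
force: [0.5, 0.1, -0.1]
grip_width: 0.0134
grip_force: 58.7
t: 35.5
tool_pos: [0.4298, 0.323, 0.158]
tool_rot: [179.8, 0.1, -2.0]
force: [0.4, -1.9, -0.4]
grip_width: 0.0127
grip_force: 58.7
t 35.5 pos [0.4298 0.323  0.158 ] yaw -2.0 w 0.0127
[ 0.0093 -0.0145  0.0479] turn 0.1 rows 1.3
0.045 [[250.  169.9]]
0.05 [[250.  157.4]]
0.055 [[250.  144.6]]
0.06 [[250.  131.5]]
0.065 [[250.  118.2]]
```

View pics/v7.png

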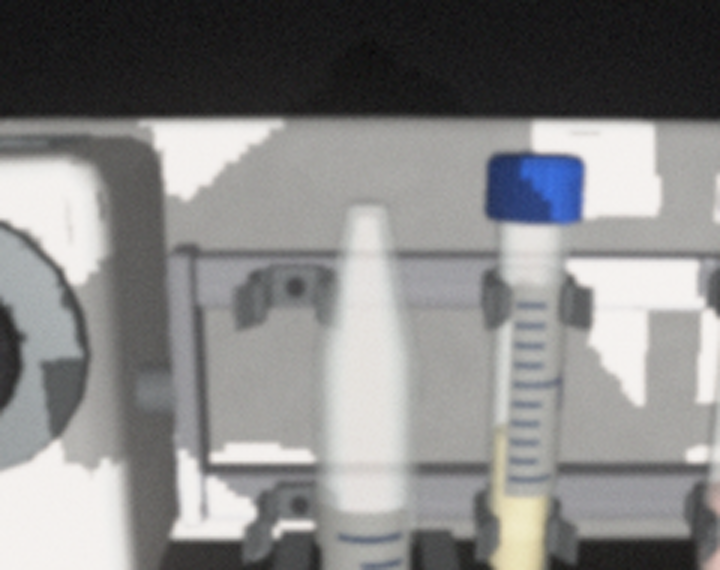

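```bash
python3 nudge.py '[[0,0.006,-0.012,0.01,0],[0,0.006,-0.012,0.03,0],[0,0.006,-0.012,0.045,0],[0,0.006,-0.012,0.045,0]]'; python3 -c "
from h import *
d((.4365,.3355,.086,-2.1))"
```

```text
t: 35.88
tool_pos: [0.4369, 0.333, 0.1121]
tool_rot: [179.7, 0.2, -2.3]
force: [-1.4, -0.1, -0.2]
grip_width: 0.0132
grip_force: 58.7
t 35.9 pos [0.4369 0.333  0.1121] yaw -2.3 w 0.0132
[-0.0004 -0.0026  0.0261] turn -0.2 rows 0.7
```

```bash
python3 nudge.py '[[0,0,-0.003,0.003,0],[0,0,-0.003,0.01,0],[0,0,-0.003,0.015,0],[0,0,-0.003,0.02,0],[0,0,-0.003,0.024,0],[0,0,-0.003,0.024,0]]';  python3 nudge.py '[[0,0,0,0.004,0],[0,0,0,0.004,0],[0,0,0,0.004,0]]'; python3 nudge.py '[[0,0,0,0.004,0],[0,0,0,0.004,0],[0,0,0,0.004,0]]'
```

```text
t: 36.38
tool_pos: [0.4365, 0.3383, 0.0893]
tool_rot: [179.9, 0.1, -2.1]
force: [0.1, -1.4, -3.6]
grip_width: 0.0131
grip_force: 58.8
t: 36.63
tool_pos: [0.4368, 0.3382, 0.0871]
tool_rot: [179.9, 0.0, -2.1]
force: [-2.3, -4.0, 7.9]
grip_width: 0.0132
grip_force: 60.1
t: 36.88
tool_pos: [0.437, 0.3383, 0.0863]
tool_rot: [180.0, 0.0, -2.1]
force: [-5.8, -6.8, 27.7]
grip_width: 0.0129
grip_force: 62.3
```

```bash
python3 nudge.py '[[0,0,0,-0.004,0],[0.027,0,0,-0.006,0],[0.027,0,0,-0.006,0],[0.027,0,0,-0.006,0],[0.027,-0.01,0,-0.05,0],[0.027,-0.01,0,-0.09,0],[0.027,-0.01,0,-0.12,0],[0.027,-0.01,0,-0.15,0],[0.027,-0.01,0,-0.15,0]]'
python3 nudge.py '[[0.03,-0.03,0.08,0,0],[0.03,-0.03,0.08,0,0],[0.03,-0.03,0.08,0,0],[0.03,-0.03,0.08,0,0]]'
python3 -c "
from h import *
import pickle
d((.45,.40,.24,-2));C=[]
c,w=cam('wrist');b=blobs(w);print('wrist',np.c_[b,atz(c,b,.072)].round(3))
t,tw=cam('top');b=[p for p in blobs(tw,a=3) if 140<p[0]<205 and 200<p[1]<265];print('top',np.c_[b,atz(t,b,.072)].round(3))
pickle.dump((c,w,t,tw),open('f.pkl','wb'))
cv2.imwrite('pics/f.png',np.vstack([crop(w,0,90,300,180,2),cv2.resize(crop(tw,100,205,130,60,4),(600,240))]))"
```

```text
t: 37.63
tool_pos: [0.4299, 0.3424, 0.2379]
tool_rot: [-179.5, -0.5, -2.0]
force: [0.4, 0.4, -0.3]
grip_width: 0.027
grip_force: 0.0
t: 37.97
tool_pos: [0.3927, 0.258, 0.2311]
tool_rot: [179.9, 0.1, -2.2]
force: [0.8, 1.5, 0.8]
grip_width: 0.0301
grip_force: 0.0
t 38.0 pos [0.3927 0.258  0.2311] yaw -2.2 w 0.0301
[ 0.0517 -0.1441 -0.0093] turn -0.2 rows 3.8
wrist [[2.74035e+02 6.63190e+01 4.83000e-01 2.36000e-01 7.20000e-02]
 [3.36674e+02 6.56020e+01 4.82000e-01 1.85000e-01 7.20000e-02]
 [2.11572e+02 6.69130e+01 4.84000e-01 2.85000e-01 7.20000e-02]
 [1.58482e+02 1.85993e+02 3.87000e-01 3.40000e-01 7.20000e-02]]
top [[1.59812e+02 2.18062e+02 4.84000e-01 2.85000e-01 7.20000e-02]
 [1.77579e+02 2.18105e+02 4.82000e-01 2.35000e-01 7.20000e-02]
 [1.95500e+02 2.18000e+02 4.82000e-01 1.85000e-01 7.20000e-02]]
```

View pics/f.png

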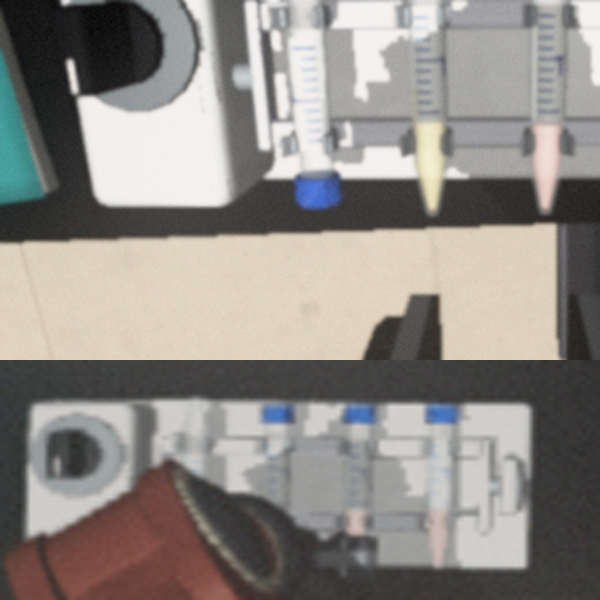

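```bash
python3 nudge.py '[[0.03,-0.01,-0.135,0,0],[0.03,-0.01,-0.135,0,0],[0.03,-0.01,-0.135,0,0],[0.03,-0.01,-0.135,0,0],[0.03,-0.01,-0.135,0,0]]'
python3 -c "
from h import *
import pickle
d((.45,.40,.24,-2))
c,w=cam('wrist');pickle.dump((c,w),open('dial.pkl','wb'))
O=np.array([.4353,.2621]);ex=np.array([np.cos(np.radians(-2.1)),np.sin(np.radians(-2.1))]);ey=np.array([-ex[1],ex[0]])
t=robot.camera_info('top')
X=atz(t,[(116.6,228.6)],.086)[0];print('top ring centre',X.round(4),'rot frame',(ex@(X[:2]-O)).round(4),(ey@(X[:2]-O)).round(4))
p=proj(c,X)[0];print('expected px',p)
g=cv2.medianBlur(cv2.cvtColor(w,cv2.COLOR_BGR2GRAY),3)
print(cv2.HoughCircles(g,cv2.HOUGH_GRADIENT,1,20,param1=80,param2=15,minRadius=20,maxRadius=60))
x,y=p.astype(int);print(cv2.resize(g[max(y-50,0):y+51,max(x-60,0):x+61],None,fx=.2,fy=.2,interpolation=cv2.INTER_AREA))"
```

```text
t: 38.48
tool_pos: [0.387, 0.4028, 0.231]
tool_rot: [-179.8, 0.0, -1.5]
force: [-0.1, 0.0, -0.5]
grip_width: 0.0299
grip_force: 0.0
t 38.5 pos [0.387  0.4028 0.231 ] yaw -1.5 w 0.0299
[ 0.063   0.0012 -0.009 ] turn 0.5 rows 1.6
top ring centre [0.4564 0.4046 0.086 ] rot frame 0.0159 0.1432
expected px [246.86660255  94.82325099]
[[[244.5  93.5  37.2]
  [380.5 107.5  58.3]
  [428.5 118.5  56.1]
  [361.5 122.5  43.8]
  [447.5 126.5  58.3]
  [339.5 140.5  56.1]
  [330.5  96.5  49.4]
  [460.5 107.5  38.5]
  [353.5  99.5  55. ]
  [329.5 116.5  50.5]
  [399.5 114.5  41.6]
  [344.5  72.5  58.3]
  [262.5 140.5  57.2]
  [468.5 127.5  42.7]
  [275.5 107.5  34.9]
  [ 57.5 144.5  45.1]
  [426.5  96.5  43.8]
  [ 76.5 131.5  54.9]
  [392.5 145.5  55. ]
  [414.5 140.5  46.1]
  [438.5 148.5  44.9]
  [286.5 145.5  51.7]
  [309.5 140.5  28.8]
  [455.5 166.5  27.1]
  [486.5 114.5  31.6]
  [268.5  88.5  43.8]
  [347.5 167.5  29.3]
  [243.5 113.5  56.1]
  [411.5 163.5  33.8]
  [306.5 163.5  23.9]
  [310.5  81.5  33.8]
  [ 11.5  59.5  56.1]
  [370.5  83.5  33.8]
  [475.5 161.5  30.2]
  [455.5  86.5  36. ]
[... 1763 characters left out ...]
33  34  64 221 175  98  91  80  44  44 120  42  42  67  95  98  99
  144 137 117 132 178 241]
 [ 31  32  33  59 192 166 101  91  92  68  44  99  43  68  95  96  97 132
  167 136 122 137 182 242]
 [ 32  33  32  47 145 168 155 103  92  90  82  82  83  93  95  96 126 177
  170 136 120 132 172 235]
 [ 31  30  29  44 135 166 172 164 121  97  92  93  93  95 108 147 180 182
  168 146 158 135 156 192]
 [ 29  28  29  42 134 167 174 175 176 168 148 142 143 160 178 181 181 180
  165 148 158 135 156 167]
 [ 30  27  29  40 136 169 176 175 176 177 179 178 178 180 181 180 180 180
  164 147 156 139 153 152]
 [ 30  27  30  40 133 167 174 175 175 176 174 176 179 181 180 179 180 179
  163 147 154 142 146 157]]
```

```bash
python3 -c "
from h import *
import pickle
c,w=pickle.load(open('dial.pkl','rb'))
for z in(.08,.086,.09):
  print(atz(c,[(244.5,93.5)],z).round(4), np.linalg.norm(atz(c,[(281.5,93.5)],z)-atz(c,[(207.5,93.5)],z)))
print('pointer at top .124',atz(c,[(244,95),(244,120),(244,110)],.124).round(4))
d((.4570,.4065,.18,-2.1),(.4570,.4065,.12,-2.1));print(robot.sense()['joints'].round(0))"
```

```text
[[0.4573 0.4065 0.08  ]] 0.05851503589424882
[[0.4575 0.4064 0.086 ]] 0.05722325485884164
[[0.4576 0.4063 0.09  ]] 0.056362067501903444
pointer at top .124 [[0.4575 0.4058 0.124 ]
 [0.4411 0.4063 0.124 ]
 [0.4477 0.4061 0.124 ]]
t 38.5 pos [0.388  0.3991 0.231 ] yaw -1.7 w 0.0301
[ 0.0687 -0.0094  0.051 ] turn 0.4 rows 2.2
[ 0.0688 -0.0094  0.111 ] turn 0.4 rows 3.3
[ -52.   28.    6.   99.   -4.   53. -136.]
```

```bash
python3 nudge.py '[[0.03,0.069,-0.008,0.03,-70],[0.03,0.069,-0.008,0.03,-70],[0.03,0.069,-0.008,0.03,-70],[0.03,0.069,-0.008,0.03,-70],[0.03,0.069,-0.008,0.03,-70],[0.03,0.069,-0.008,0.03,-70],[0.03,0.069,-0.008,0.03,-70],[0.03,0.069,-0.008,0.03,-70],[0.03,0.069,-0.008,0.03,-70],[0.03,0.069,-0.008,0.03,-70]]'
python3 nudge.py '[[0.03,0,0,0,-70],[0.03,0,0,0,-70],[0.03,0,0,0,-70],[0.03,0,0,0,-70],[0.03,0,0,0,-70],[0.03,0,0,0,-70],[0.03,0,0,0,-70],[0.03,0,0,0,-70],[0.03,0,0,0,-70],[0.03,0,0,0,-70]]'
python3 nudge.py '[[0.03,0,0,0,-39.6],[0.03,0,0,0,-39.6],[0.03,0,0,0,-39.6],[0.03,0,0,0,-39.6],[0.03,0,0,0,-39.6],[0.03,0,0,0,-39.6],[0.03,0,0,0,-39.6]]'
python3 -c "
from h import *
d((.4573,.4065,.12,177.9));print(robot.sense()['joints'].round(0))"
```

```text
t: 39.37
tool_pos: [0.4592, 0.3996, 0.2017]
tool_rot: [180.0, 0.1, 68.2]
force: [-0.3, -0.1, -0.5]
grip_width: 0.0299
grip_force: 0.0
t: 40.2
tool_pos: [0.4593, 0.3996, 0.2015]
tool_rot: [-179.9, 0.1, 138.2]
force: [0.3, 0.7, 1.0]
grip_width: 0.03
grip_force: 0.0
t: 40.78
tool_pos: [0.4593, 0.3996, 0.2012]
tool_rot: [-179.9, -0.0, 177.5]
force: [0.5, -0.1, 0.6]
grip_width: 0.0302
grip_force: 0.0
t 40.8 pos [0.4593 0.3996 0.2012] yaw 177.5 w 0.0302
[0.0023 0.007  0.0812] turn -0.4 rows 2.0
[-19.  40. -43.  92.  30.  60.  18.]
```

```bash
python3 nudge.py '[[0.03,0.002,0.007,0.01,0],[0.03,0.002,0.007,0.04,0],[0.03,0.002,0.007,0.07,0],[0.03,0.002,0.007,0.08,0],[0.03,0.002,0.007,0.08,0]]'
python3 -c "
from h import *
d((.4573,.4065,.12,177.9))"
```

```text
t: 41.2
tool_pos: [0.4554, 0.4066, 0.1184]
tool_rot: [-179.7, -0.2, 177.5]
force: [0.9, -0.2, -0.1]
grip_width: 0.03
grip_force: 0.0
t 41.2 pos [0.4554 0.4066 0.1184] yaw 177.5 w 0.03
[-0.0019 -0.     -0.0016] turn -0.4 rows 0.1
```

```bash
python3 nudge.py '[[0.02,-0.001,0,-0.002,0],[0,-0.001,0,-0.002,0],[0,-0.001,0,-0.002,0],[0,-0.001,0,-0.002,0],[0,-0.001,0,-0.002,0]]'
python3 nudge.py '[[0,0,0,0,7],[0,0,0,0,14],[0,0,0,0,21],[0,0,0,0,28],[0,0,0,0,35],[0,0,0,0,42],[0,0,0,0,42]]'
python3 -c "
from h import *
s=robot.sense();print(s['force'],s['wrist_torque'])"
```

```text
t: 41.62
tool_pos: [0.4576, 0.4075, 0.125]
tool_rot: [-179.9, 0.0, 177.5]
force: [-2.2, -5.1, 2.7]
grip_width: 0.0125
grip_force: 60.8
t: 42.2
tool_pos: [0.4577, 0.4076, 0.125]
tool_rot: [-180.0, 0.1, 135.3]
force: [-1.7, -5.1, 1.8]
grip_width: 0.0125
grip_force: 60.6
[-1.67495197 -5.10341305  1.80781026] [-1.0235339   0.31300707 -0.06077853]
```

```bash
python3 nudge.py '[[0,0,0,0,7],[0,0,0,0,14],[0,0,0,0,21],[0,0,0,0,28],[0,0,0,0,35],[0,0,0,0,40],[0,0,0,0,43],[0,0,0,0,45],[0,0,0,0,45]]'
python3 -c "
from h import *
s=robot.sense();print(s['force'],s['wrist_torque'],s['tool_rot'])"
```

```text
t: 42.95
tool_pos: [0.4578, 0.4076, 0.1251]
tool_rot: [179.9, 0.1, 90.8]
force: [-1.4, -4.8, 3.1]
grip_width: 0.0124
grip_force: 61.5
[-1.38982558 -4.84267807  3.07786062] [-1.26468262  0.17036602  0.75808935] [1.79885173e+02 1.45251892e-01 9.08121264e+01]
```

```bash
python3 nudge.py '[[0.02,0,0,0,0],[0.03,0,0,0,0],[0.03,0,0,0,0],[0.03,0,0,-0.04,0],[0.03,0,0,-0.08,0],[0.03,0,0,-0.12,0],[0.03,0,0,-0.12,0]]'
python3 nudge.py '[[0.03,-0.25,0.05,0,0],[0.03,-0.25,0.05,0,0],[0.03,-0.25,0.05,0,0],[0.03,-0.25,0.05,0,0],[0.03,-0.25,0.05,0,0],[0.03,-0.25,0.05,0,0],[0.03,-0.25,0.05,0,0]]'
python3 -c "
from h import *
d((.4573,.4065,.12,90))
for n in('top','scene'):
  c,w=cam(n);cv2.imwrite(f'pics/end_{n}.png',w)
  E=[(.3897,.3387,.072),(.4835,.2855,.072),(.482,.2354,.072),(.4806,.1854,.072),(.59,-.317,.013),(.589,-.385,.013)]
  b=np.array(blobs(w,a=2))
  for p,X in zip(proj(c,E),E):
    i=np.argmin(np.linalg.norm(b-p,axis=1));print(n,p.round(1),b[i].round(1),atz(c,[b[i]],X[2])[0].round(3))
  g=cv2.cvtColor(w,cv2.COLOR_BGR2GRAY);p=proj(c,[(.4573,.4065,.118)])[0].astype(int);print(g[p[1]-7:p[1]+8,p[0]-9:p[0]+10] if n=='top' else '')
"
```

```text
t: 43.53
tool_pos: [0.4605, 0.4138, 0.2538]
tool_rot: [179.2, -0.9, 90.6]
force: [0.9, 1.1, 0.3]
grip_width: 0.0299
grip_force: 0.0
t: 44.12
tool_pos: [0.5129, 0.1491, 0.244]
tool_rot: [179.8, 0.4, 89.8]
force: [-0.1, -1.0, -0.3]
grip_width: 0.0302
grip_force: 0.0
t 44.1 pos [0.5129 0.1491 0.244 ] yaw 89.8 w 0.0302
[ 0.258  -0.057   0.1222] turn -0.2 rows 7.3
top [141.3 251.9] [141.2 252. ] [0.389 0.339 0.072]
top [159.8 218.1] [159.9 218. ] [0.484 0.285 0.072]
top [177.5 218.3] [159.9 218. ] [0.484 0.285 0.072]
top [195.2 218.3] [159.9 218. ] [0.484 0.285 0.072]
top [365.8 178.1] [366. 178.] [ 0.59  -0.317  0.013]
top [388.3 177.9] [388.4 177.9] [ 0.589 -0.385  0.013]
[[ 56  60  71 129 192 197 180 158 155 155 153 157 155 154 156 158 159 159
  159]
 [ 58  60  73 133 190 180 158 153 153 151 147 149 145 144 138 150 156 157
  159]
 [ 61  59  78 147 188 166 154 152 148 139 105  87  86  85  84 102 131 153
  158]
 [ 57  58  83 144 175 157 154 149 121  86  78  72  74  72  73  79  90 122
  153]
 [ 60  60  80 143 154 147 143 137  92  72  69  70  71  71  75  71  73  88
  134]
 [ 57  59  78 129
[... 421 characters left out ...]
  68  62  65  63  65  65  70  71  71  83
  125]
 [ 61  62  95 182 161 150 149 143 100  75  75  73  74  76  78  75  80 107
  147]
 [ 59  59  97 186 178 158 154 151 132 104  91  83  77  76  75  89 109 137
  158]
 [ 61  59  97 188 195 163 157 156 153 148 134 114 108 105 105 127 154 159
  161]
 [ 57  57  98 191 199 178 161 154 155 157 155 154 153 153 155 157 161 163
  163]]
scene [149.6 215.9] [149. 215.] [0.392 0.341 0.072]
scene [174.4 193.2] [174.2 191.8] [0.489 0.288 0.072]
scene [189.1 196.5] [188.9 195. ] [0.487 0.238 0.072]
scene [204.  199.8] [188.9 195. ] [0.487 0.238 0.072]
scene [358.2 207.1] [358.1 205.5] [ 0.596 -0.316  0.013]
scene [377.9 211. ] [377.9 209.5] [ 0.595 -0.385  0.013]
```

```bash
python3 nudge.py '[[0.03,0,0,-0.03,0],[0.03,0,0,-0.03,0],[0.03,0,0,-0.03,0]]'; python3 -c "
from station import robot
print(robot.hand_in())"
```

```text
t: 44.47
tool_pos: [0.5105, 0.1626, 0.2758]
tool_rot: [179.7, -0.2, 90.8]
force: [0.4, 0.9, 0.3]
grip_width: 0.0302
grip_force: 0.0
the job is handed in; nothing more can be done
None
```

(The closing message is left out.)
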